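Set the twin slide-jaw fixture up for the second side of the housings

ROBOT

A 6-joint arm with a two-finger parallel gripper is mounted at the origin on the work surface. World frame = base frame: x ahead of the robot, y to its left, z up, the work surface at z = 0. Lengths are in m, angles in rad, forces in N, time in s.
With the tool pointing down it reaches from about 0.15 to 0.775 m from the base axis. Payload 6.1 kg.
Tool frame: the origin (TCP) lies midway between the tips of the shut fingers; the grasp point (between the pads) lies 19 mm behind it; z points along the fingers, y is the line along which they close (so a half turn about z gives the same grasp; the last joint's range is limited). The gripper opens to 85 mm and grips with 20 to 120 N. Pads are 22 mm wide; open, the fingers measure 114 mm over their backs; the gripper's body (76 mm by 85 mm) begins 54 mm behind the grasp point. The pads swing forward as they close: fully open they stand 13 mm farther back than shut.
Start: joints at [1.152, 0.126, -0.04, 1.405, 0, 1.571], TCP at [0.213, 0.48, 0.231] pointing down, gripper open.
Joint ranges: [-2.72, 2.72], [-0.95, 1.95], [-1.27, 1.35], [-1.78, 2.02], [-1.46, 1.47], [-3.14, 3.14]. Speed limits (rad/s): [2.39, 2.39, 3.01, 3.14, 3.14, 3.14].

INTERFACE

Orientations are given as a unit quaternion [w, x, y, z].
In Python, from cell import readout, snapshot, sign_off gives the robot as it stands.
- The arm moves only by the tool carry_out, never from a script. Its arguments are lists of equal length, an entry for each row: "dp": the shift along the tool's x, y, z scaled (see below), a list of three; "delta_rot": the turn, a rotation vector about the tool's x, y, z scaled (see below), a list of three; "gripper": the opening, from -1 (shut) to 1 (fully open). In form: {"dp": [[x, y, z], ...], "delta_rot": [[rx, ry, rz], ...], "gripper": [gripper, ...]}. A call has 1 to 5 rows; each row shifts and turns the commanded pose from where the row before left it, along the tool's axes as they then stand; what a row does not reach is not made up. The controller multiplies each number of a shift by 0.1 m and each number of a turn by 0.1 rad. A row lasts 1/12 s, in which the tool goes at most 41.7 mm and 7.16 degrees, less where a joint would pass 70% of its speed; a pose out of reach is approached as far as the arm can. A call with a number of a shift or a turn outside -1 to 1 is refused whole. A call with a gripper value outside its range is refused whole. The fingers move at their own pace and stop on an object; "grip_force" is the grip in N (left out, the last holds). Time passes only in rows, so rows that do not move let the fingers close. It gives the time, the measured TCP pose, the force, the opening and the grip force at its end, in the units of the state.
- readout.observe(): the state, without advancing time (a new reading comes with each control period).
- snapshot(name): name is "scene" or "top" or "wrist"; returns a dict with "frame" (400x640x3 uint8, red, green, blue), "depth" (400x640 float32, m along the optical axis (not along the pixel's ray), 0 where there is no reading), "mtx" (3x3 intrinsics, pixels), "rvec" (rotation vector, rad) and "tvec" (3), from world to camera coordinates, as OpenCV has them. Camera axes: x right, y down, z forward; pixel columns grow to the right and rows downward; lengths in m; the calibration is good to about 2 mm. A picture is of the moment at which its call begins.
- sign_off(): hands the job in; it is judged then, once.
The state is a dict: "time_s": time; "qpos": joint angles; "qd": joint speeds; "joint_torque": joint torques, N m; "tool_pos": TCP position; "ee_rot": TCP orientation; "wrist_force": force on the tool from outside, world axes, zero at the start; "moment": the same for the moment, N m; "opening": finger opening in m; "finger_force": force on a finger pad.
Only numpy, scipy, OpenCV 4.12 (cv2) and the standard library are available. Lean on these libraries where they do the work, as an engineer would, in place of code of your own. Each camera call takes 0.05 s, during which the arm holds its last target. There are 200 camera calls.

TASK

The finished, plated ends of the two blue housings in the slide-jaw fixture face you: set the fixture up for the other ends. First, with both jaws still clamped, pull all the white pins out of the housings' sockets and put them in the blue bin. Then at each station slide the jaw back by its red grip, turn the housing end for end so that its open, ported end faces the front, and slide the jaw up again until it holds the housing squarely and flat on the bed against the centre jaw; leave everything else on the bench alone.

Things in the scene. Friction and masses are not known exactly. Their poses are not given: they have to be found in the camera images.
- fixture: twin-station slide-jaw fixture, fixed: white board 180 (x) x 460 (y) x 20 mm, on it an aluminium bed 112 x 424 mm, flat top 42 mm above the table. Origin on the table under the board's centre; y runs along the bed, -x is the front (robot's) side. Fixed centre jaw in the middle; left station at +y, right one at -y, each with a sliding jaw on its outer side.
- centre_jaw (a point): middle of the fixed centre jaw's top, 34 mm above the bed; the jaw is 80 mm along fixture x and its faces are at fixture y = +-15 mm. From 26 to 34 mm above the bed a lip overhangs each face by 7 mm (the sliding jaws have the same), so a housing must be slid, not lifted, out from under it and back in.
- jaw_a (a joint): position in m of the left (+y) sliding jaw, a steel block 80 mm along x, 52 along y, top 34 mm above the bed, with a lip like the centre jaw's towards the housing. 0: its face just touches a housing seated against the centre jaw; grows as it slides outwards (to fixture +y); stops at -0.006 and 0.085. Stays where left; friction about 4 N. Starts at 0 to 0.003.
- jaw_b (a joint): position in m of the right (-y) sliding jaw, a steel block 80 mm along x, 52 along y, top 34 mm above the bed, with a lip like the centre jaw's towards the housing. 0: its face just touches a housing seated against the centre jaw; grows as it slides outwards (to fixture -y); stops at -0.006 and 0.085. Stays where left; friction about 4 N. Starts at 0 to 0.003.
- jaw_a_grip (a point): centre of the red grip on the left sliding jaw: block 30 mm along fixture x, 16 mm along fixture y (the sliding direction), 28 mm tall, standing on the jaw's top, 36 mm outwards of the jaw's face; this point is 90 mm above the table. Axes as the fixture's; moves with the jaw.
- jaw_b_grip (a point): centre of the red grip on the right sliding jaw: block 30 mm along fixture x, 16 mm along fixture y (the sliding direction), 28 mm tall, standing on the jaw's top, 36 mm outwards of the jaw's face; this point is 90 mm above the table. Axes as the fixture's; moves with the jaw.
- housing_a: blue housing of the left (+y) station, 60 (x) x 56 (y) mm, 0.25 kg: flange 22 mm thick with two tube sockets on top at x = +-16 mm (outside 22, bore 14, 30 deep, rim 46 mm up). Origin: centre of underside. Seated: at fixture y = +43, z = 42 mm, x near 0. -x end: open end (bare, two black ports); +x: finished end, aluminium plate. Starts seated with +x to the robot.
- housing_b: blue housing of the right (-y) station, 60 (x) x 56 (y) mm, 0.25 kg: flange 22 mm thick with two tube sockets on top at x = +-16 mm (outside 22, bore 14, 30 deep, rim 46 mm up). Origin: centre of underside. Seated: at fixture y = -43, z = 42 mm, x near 0. -x end: open end (bare, two black ports); +x: finished end, aluminium plate. Starts seated with +x to the robot.
- housing_a_open_end (a point): middle of the open (ported) end face of that housing: 30 mm from its centre along its -x, 11 mm above its underside
- housing_b_open_end (a point): middle of the open (ported) end face of that housing: 30 mm from its centre along its -x, 11 mm above its underside
- pin1: white nylon pin, 95 mm long, 25 g: round shaft 12 mm thick, 75 mm long, under a square head 16 x 16 mm, 20 mm tall. Origin on its axis at mid-length, 48 mm from the shaft's lower end; z runs along it to the head, x and y square to the head's flats. Starts standing loose in a socket, head up, 65 mm showing; sides of the head within 0.35 rad of the housing's. Not every pin is there in every run.
- pin2: white nylon pin, 95 mm long, 25 g: round shaft 12 mm thick, 75 mm long, under a square head 16 x 16 mm, 20 mm tall. Origin on its axis at mid-length, 48 mm from the shaft's lower end; z runs along it to the head, x and y square to the head's flats. Starts standing loose in a socket, head up, 65 mm showing; sides of the head within 0.35 rad of the housing's. Not every pin is there in every run.
- pin3: white nylon pin, 95 mm long, 25 g: round shaft 12 mm thick, 75 mm long, under a square head 16 x 16 mm, 20 mm tall. Origin on its axis at mid-length, 48 mm from the shaft's lower end; z runs along it to the head, x and y square to the head's flats. Starts standing loose in a socket, head up, 65 mm showing; sides of the head within 0.35 rad of the housing's. Not every pin is there in every run.
- pin4: white nylon pin, 95 mm long, 25 g: round shaft 12 mm thick, 75 mm long, under a square head 16 x 16 mm, 20 mm tall. Origin on its axis at mid-length, 48 mm from the shaft's lower end; z runs along it to the head, x and y square to the head's flats. Starts standing loose in a socket, head up, 65 mm showing; sides of the head within 0.35 rad of the housing's. Not every pin is there in every run.
- bin: empty blue plastic bin for the pins, open on top, 170 mm (x) x 130 mm (y) x 55 mm tall, walls and floor 4 mm, 0.4 kg, loose on the table. Origin: centre of the underside.
- pliers: pliers with red handles, 170 mm long, lying on the table; leave alone
- flange1: aluminium and rubber flange disc, 92 mm in diameter, 32 mm thick; leave alone
- flange2: aluminium and rubber flange disc, 92 mm in diameter, 32 mm thick; leave alone
- spare: a spare blue housing like the two in the fixture, standing on the table without pins; leave alone
- seal: black rubber ring, 72 mm outside, 18 mm thick; leave alone
- screwdriver: screwdriver lying on the table; leave alone
- hammer: hammer lying on the table; leave alone
There are look-alikes about, which are no part of the job. Leave any yellow look-alike of the pin2 alone.

How it is judged:
On the way:
1. all the pins are in the bin, both jaws still being closed (x of pin1 in the frame of bin between -0.081 and 0.081 m and y of pin1 in the frame of bin between -0.061 and 0.061 m and z of pin1 in the frame of bin between -0.005 and 0.065 m and x of pin2 in the frame of bin between -0.081 and 0.081 m and y of pin2 in the frame of bin between -0.061 and 0.061 m and z of pin2 in the frame of bin between -0.005 and 0.065 m and x of pin3 in the frame of bin between -0.081 and 0.081 m and y of pin3 in the frame of bin between -0.061 and 0.061 m and z of pin3 in the frame of bin between -0.005 and 0.065 m and x of pin4 in the frame of bin between -0.081 and 0.081 m and y of pin4 in the frame of bin between -0.061 and 0.061 m and z of pin4 in the frame of bin between -0.005 and 0.065 m and value of joint each of jaw_a, jaw_b below 0.012 m), for 0.2 s.
At the end, for the whole second after the job is handed in: All pins in the upright bin. Each housing in its own station, open end to the front, flat, within 3 mm of its seat against the centre jaw, within 14 mm of the jaws' middle, square to 0.08 rad, its jaw closed on it (joint below 0.003). All at rest (x of pin1 in the frame of bin between -0.081 and 0.081 m and y of pin1 in the frame of bin between -0.061 and 0.061 m and z of pin1 in the frame of bin between -0.005 and 0.065 m and x of pin2 in the frame of bin between -0.081 and 0.081 m and y of pin2 in the frame of bin between -0.061 and 0.061 m and z of pin2 in the frame of bin between -0.005 and 0.065 m and x of pin3 in the frame of bin between -0.081 and 0.081 m and y of pin3 in the frame of bin between -0.061 and 0.061 m and z of pin3 in the frame of bin between -0.005 and 0.065 m and x of pin4 in the frame of bin between -0.081 and 0.081 m and y of pin4 in the frame of bin between -0.061 and 0.061 m and z of pin4 in the frame of bin between -0.005 and 0.065 m and angle between bin's own z axis and vertical below 0.15 rad and linear speed of each of bin, housing_a, housing_b below 0.02 m/s and linear speed of each of pin1, pin2, pin3, pin4 below 0.03 m/s and y of housing_a in the frame of fixture between 0.04 and 0.046 m and x of housing_a in the frame of fixture between -0.014 and 0.014 m and z of housing_a in the frame of fixture between 0.038 and 0.045 m and angle between the x axis of each of housing_a, housing_b and the x axis of fixture, either way round below 0.08 rad and angle between each of housing_a, housing_b's own z axis and vertical below 0.06 rad and x of each of housing_a_open_end, housing_b_open_end in the frame of fixture below -0.012 m and value of joint each of jaw_a, jaw_b below 0.003 m and y of housing_b in the frame of fixture between -0.046 and -0.04 m and x of housing_b in the frame of fixture between -0.014 and 0.014 m and z of housing_b in the frame of fixture between 0.038 and 0.045 m); the robot touches nothing.
It fails at once if a bystander is moved more than 5 cm (distance of any of pliers, flange1, flange2, spare, seal, screwdriver, hammer from where it was at the start of the episode above 0.05 m).
Of pin1, pin2, pin3, pin4 only 2 to 4 are there at a start; the rules pass over those that are not, and their reading is None.
At some moment in a run one of bin may be knocked a few centimetres aside while the robot is not near it.
Once in a run the grip may slacken for a moment while it holds something.
It also fails if it takes over 210 s, if anything falls off the work surface, if the arm or the gripper's body presses on something with over 40 N, if the wrist force passes 120 N, or if a joint passes its speed limit or range.

## Working session

There is one attempt and no reset: what is moved stays moved. The work goes in short steps, Python scripts to look and compute and a tool call to move; the robot and the scene stay as the last step left them, time stands still between calls to the robot, and variables do not carry over. Pictures are saved under pics/ and viewed, at most 14 in all, crops included, and the job is handed in when it is done.

Besides the shell and the picture viewer there is one more tool, called after "Call:" in YAML: its name, and indented under it one key for each argument. carry_out: Moves the arm, as the interface text tells. Its arguments: {"type":"object","properties":{"dp":{"type":"array","items":{"type":"array","items":{"type":"number"}}},"delta_rot":{"type":"array","items":{"type":"array","items":{"type":"number"}}},"gripper":{"type":"array","items":{"type":"number"}},"grip_force":{"type":"number"}},"required":["dp","delta_rot","gripper"]}

```bash
ls; mkdir -p pics; cat > h.py <<'E'
import numpy as np, cv2
from cell import readout, snapshot
def snap(n,save=None):
    s=snapshot(n)
    if save: cv2.imwrite('pics/'+save,s['frame'][:,:,::-1])
    R=cv2.Rodrigues(np.array(s['rvec'],float))[0]; s['R']=R; s['t']=np.array(s['tvec'],float).ravel()
    return s
def cloud(s):
    h,w=s['depth'].shape; v,u=np.mgrid[:h,:w]; K=s['mtx']; d=s['depth']
    p=np.stack([(u-K[0,2])/K[0,0]*d,(v-K[1,2])/K[1,1]*d,d],-1)
    return (p-s['t'])@s['R']
def plane(s,uv,z):
    uv=np.atleast_2d(np.array(uv,float)); K=s['mtx']
    r=np.c_[(uv[:,0]-K[0,2])/K[0,0],(uv[:,1]-K[1,2])/K[1,1],np.ones(len(uv))]@s['R']
    c=-s['R'].T@s['t']; return c+r*((z-c[2])/r[:,2])[:,None]
def proj(s,P):
    q=np.atleast_2d(P)@s['R'].T+s['t']; q=q@np.array(s['mtx']).T; return q[:,:2]/q[:,2:]
def st():
    o=readout.observe(); print({k:np.round(o[k],3).tolist() for k in ('time_s','qpos','tool_pos','ee_rot','wrist_force','opening','finger_force')})
    return o
E
python3 - <<'E'
from h import *
st()
for n in('scene','top','wrist'):
    s=snap(n,n+'0.png'); np.savez(n+'0.npz',**{k:np.array(v) for k,v in s.items()})
    print(n,-s['R'].T@s['t'], s['R'][2])
E
```

```text
pics
{'time_s': 0.0, 'qpos': [1.152, 0.126, -0.041, 1.405, 0.0, 1.571], 'tool_pos': [0.213, 0.479, 0.231], 'ee_rot': [-0.0, 0.208, 0.978, -0.001], 'wrist_force': [0.708, 0.506, 0.891], 'opening': 0.086, 'finger_force': 0.0}
scene [1.34199568 0.53778421 0.72221796] [-0.71288285 -0.43596148 -0.54930468]
top [0.41810083 0.0337046  1.33370773] [ 0.09909763 -0.00218651 -0.99507531]
wrist [0.13811957 0.51353192 0.37345509] [ 0.29347852 -0.13070914 -0.94698758]
```

View pics/scene0.png

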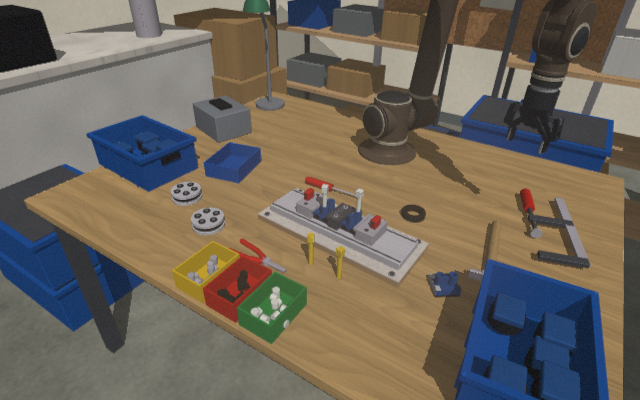

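View pics/top0.png

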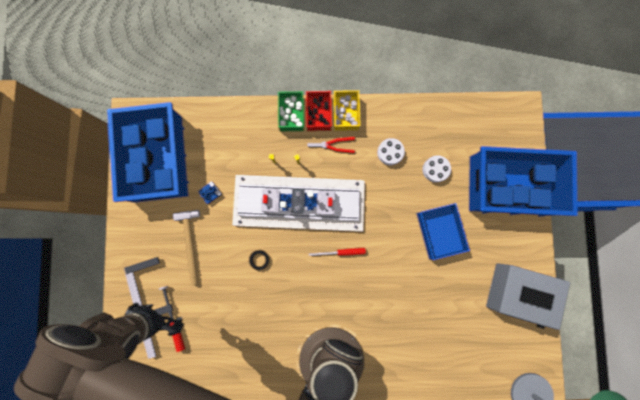

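Scene: two white pins stand in the housings, near (324,192) and (359,197). Top: fixture at (299,204), grips at (265,200) and (331,202), blue bin at (443,232).

```bash
python3 - <<'E'
from h import *
for n in('top','scene'):
    s=dict(np.load(n+'0.npz')); f=s['frame']; hsv=cv2.cvtColor(f,cv2.COLOR_RGB2HSV); C=cloud(s)
    red=((hsv[...,0]<8)|(hsv[...,0]>172))&(hsv[...,1]>140)&(hsv[...,2]>80)
    blue=(hsv[...,0]>105)&(hsv[...,0]<125)&(hsv[...,1]>140)
    for nm,m in(('red',red),('blue',blue)):
        k,l,st_,c=cv2.connectedComponentsWithStats(m.astype(np.uint8))
        for i in range(1,k):
            if st_[i,4]>25:
                P=C[l==i]; print(n,nm,c[i].round(),st_[i,4],np.median(P,0).round(3),P.min(0).round(3),P.max(0).round(3))
    if n=='top':
        # bin
        y=[i for i in range(1,k) if abs(c[i]-[443,232]).max()<12]
        cn=np.argwhere(l==y[0])[:,::-1].astype(np.float32); r=cv2.minAreaRect(cn); b=cv2.boxPoints(r)
        print('bin',r); print(plane(s,b,0.055),plane(s,b,0.055).mean(0))
        w=(f.min(2)>150)&(hsv[...,1]<40); w[:165]=0; w[240:]=0; w[:,:225]=0;w[:,375:]=0
        cn=np.argwhere(w)[:,::-1].astype(np.float32); r=cv2.minAreaRect(cn); b=cv2.boxPoints(r); print('board',r); B=plane(s,b,0.02); print(B,B.mean(0))
        cv2.imwrite('pics/topc.png',cv2.resize(f[170:240,225:375,::-1],None,fx=5,fy=5,interpolation=cv2.INTER_CUBIC))
    else: cv2.imwrite('pics/scenec.png',cv2.resize(f[165:285,250:430,::-1],None,fx=4.4,fy=4.4,interpolation=cv2.INTER_CUBIC))
E
```

```text
top red [319. 111.] 806 [0.886 0.026 0.013] [ 0.418 -0.018 -0.005] [0.947 0.076 1.334]
top red [340. 144.] 210 [ 0.767 -0.049  0.011] [ 0.731 -0.1   -0.006] [ 0.795 -0.001  0.019]
top red [265. 199.] 31 [0.556 0.211 0.102] [0.545 0.204 0.096] [0.569 0.218 0.107]
top red [351. 251.] 191 [ 0.376 -0.078  0.022] [ 0.361 -0.127 -0.004] [ 0.387 -0.029  0.03 ]
top red [178. 342.] 167 [0.081 0.516 0.031] [0.051 0.416 0.017] [0.18  0.538 0.339]
top blue [146. 153.] 6450 [0.729 0.634 0.075] [ 0.418  0.034 -0.684] [1.061 1.187 1.334]
top blue [591. 115.] 467 [ 0.947 -1.175 -0.265] [ 0.418 -1.395 -0.275] [0.96  0.034 1.334]
top blue [531. 183.] 7167 [ 0.599 -0.7    0.072] [ 0.418 -1.459 -0.743] [0.795 0.034 1.334]
top blue [208. 193.] 183 [0.588 0.424 0.022] [0.558 0.397 0.009] [0.618 0.456 0.049]
top blue [287. 199.] 76 [0.561 0.139 0.061] [0.533 0.128 0.052] [0.573 0.162 0.089]
top blue [310. 202.] 104 [0.547 0.062 0.063] [0.418 0.034 0.051] [0.572 0.08  1.334]
top blue [443. 232.] 1884 [ 0.437 -0.408  0.004] [ 0.345 -0.478 -0.006] [0.533 0.034 1.334]
top blue [ 18. 307.] 5021 [ 0.128  1.521 -
[... 1328 characters left out ...]
 [-0.952  0.145 -0.038] [-0.53   0.354 -0.013]
scene blue [144. 151.] 5101 [ 0.614 -0.626  0.078] [ 0.481 -0.82  -0.   ] [1.342 0.538 0.722]
scene blue [558. 149.] 2248 [-0.549  0.599 -0.064] [-0.959  0.22  -0.115] [1.342 0.762 0.722]
scene blue [228. 162.] 1083 [ 0.443 -0.417  0.026] [ 0.346 -0.473 -0.003] [1.342 0.538 0.722]
scene blue [ 72. 169.] 71 [ 0.551 -1.367 -0.267] [ 0.54  -1.445 -0.274] [ 0.565 -1.297 -0.261]
scene blue [ 43. 275.] 5201 [ 0.947 -0.964 -0.487] [ 0.857 -1.535 -0.747] [1.342 0.538 0.722]
scene blue [112. 277.] 1340 [ 0.731 -0.947 -0.625] [ 0.596 -0.966 -0.749] [1.342 0.538 0.722]
scene blue [534. 339.] 15437 [0.688 0.625 0.081] [0.552 0.501 0.001] [1.342 0.738 0.722]
```

View pics/scenec.png

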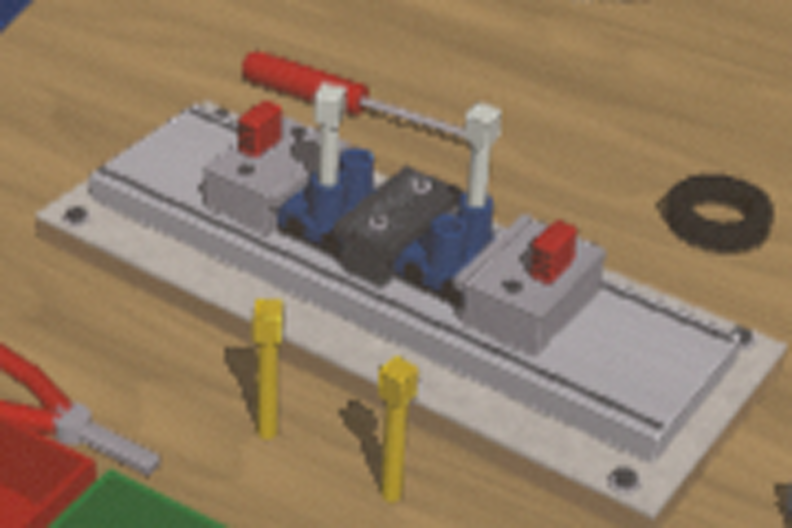

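Cropped scene: exactly two white pins, one in housing_b's socket on the far (+x) side at (330,105), one in housing_a's near-robot socket at (483,125). Yellow look-alikes at (268,320) and (398,380) stay put.

```bash
cat >> h.py <<'E'
from scipy.spatial.transform import Rotation as Ro
def down(yaw): # tool z down, tool x at yaw
    return Ro.from_euler('z',yaw)*Ro.from_euler('x',np.pi)
def plan(p,yaw,n=None,vmax=.035,wmax=.1):
    o=readout.observe(); q=o['ee_rot']; R0=Ro.from_quat([q[1],q[2],q[3],q[0]]); p0=np.array(o['tool_pos'])
    rv=(R0.inv()*down(yaw)).as_rotvec(); d=np.array(p)-p0
    n=n or int(max(np.ceil(np.linalg.norm(d)/vmax),np.ceil(np.linalg.norm(rv)/wmax),1))
    print('yaw now',round(np.arctan2(*R0.as_matrix()[[1,0],0]),3),'rows',n,'rot/row',(rv/n*10).round(2).tolist())
    rows=[((R0*Ro.from_rotvec(rv*i/n)).inv().apply(d/n)*10).round(2 if n>1 else 3).tolist() for i in range(n)]
    for i in range(0,n,5): print(rows[i:i+5])
E
python3 -c "
from h import *
plan([.52,.104,.28],np.pi-.06)"
```

```text
yaw now 2.723 rows 14 rot/row [-0.0, -0.0, -0.26]
[[-0.31, -0.16, -0.04], [-0.31, -0.16, -0.04], [-0.3, -0.17, -0.04], [-0.3, -0.18, -0.04], [-0.29, -0.19, -0.04]]
[[-0.29, -0.19, -0.04], [-0.28, -0.2, -0.04], [-0.28, -0.21, -0.04], [-0.27, -0.22, -0.04], [-0.27, -0.22, -0.04]]
[[-0.26, -0.23, -0.04], [-0.25, -0.24, -0.04], [-0.25, -0.24, -0.04], [-0.24, -0.25, -0.04]]
```

Call:
carry_out:
  dp:
    - [-0.31,-0.16,-0.04]
    - [-0.31,-0.16,-0.04]
    - [-0.3,-0.17,-0.04]
    - [-0.3,-0.18,-0.04]
    - [-0.29,-0.19,-0.04]
  delta_rot:
    - [0,0,-0.26]
    - [0,0,-0.26]
    - [0,0,-0.26]
    - [0,0,-0.26]
    - [0,0,-0.26]
  gripper: [1,1,1,1,1]

```text
time_s: 0.57
tool_pos: [0.3242, 0.3437, 0.2512]
ee_rot: [-0.0, 0.143, 0.99, -0.0]
wrist_force: [0.5, 0.6, -0.7]
opening: 0.085
finger_force: 0.0
```

Call:
carry_out:
  dp:
    - [-0.29,-0.19,-0.04]
    - [-0.28,-0.2,-0.04]
    - [-0.28,-0.21,-0.04]
    - [-0.27,-0.22,-0.04]
    - [-0.27,-0.22,-0.04]
  delta_rot:
    - [0,0,-0.26]
    - [0,0,-0.26]
    - [0,0,-0.26]
    - [0,0,-0.26]
    - [0,0,-0.26]
  gripper: [1,1,1,1,1]

```text
time_s: 0.98
tool_pos: [0.4351, 0.2096, 0.2714]
ee_rot: [-0.0, 0.079, 0.997, -0.0]
wrist_force: [0.7, 0.3, 0.1]
opening: 0.0851
finger_force: 0.0
```

Call:
carry_out:
  dp:
    - [-0.26,-0.23,-0.04]
    - [-0.25,-0.24,-0.04]
    - [-0.25,-0.24,-0.04]
    - [-0.24,-0.25,-0.04]
    - [0,0,0]
  delta_rot:
    - [0,0,-0.26]
    - [0,0,-0.26]
    - [0,0,-0.26]
    - [0,0,-0.26]
    - [0,0,0]
  gripper: [0.3,0.3,0.3,0.3,0.3]

```text
time_s: 1.4
tool_pos: [0.5254, 0.0999, 0.2868]
ee_rot: [0.0, 0.029, 1.0, -0.001]
wrist_force: [-0.9, 0.7, -0.1]
opening: 0.0556
finger_force: 0.0
```

```bash
python3 - <<'E'
from h import *
st()
s=snap('wrist','w1.png'); np.savez('w1.npz',**{k:np.array(v) for k,v in s.items()}); print(s['mtx'])
E
```

```text
{'time_s': 1.4, 'qpos': [0.189, 0.152, 0.112, 1.531, -0.002, 0.248], 'tool_pos': [0.525, 0.1, 0.287], 'ee_rot': [0.0, 0.029, 1.0, -0.001], 'wrist_force': [-0.916, 0.729, -0.133], 'opening': 0.056, 'finger_force': 0.0}
[[346.37311182   0.         317.88215714]
 [  0.         346.37311182 196.34126462]
 [  0.           0.           1.        ]]
```

View pics/w1.png

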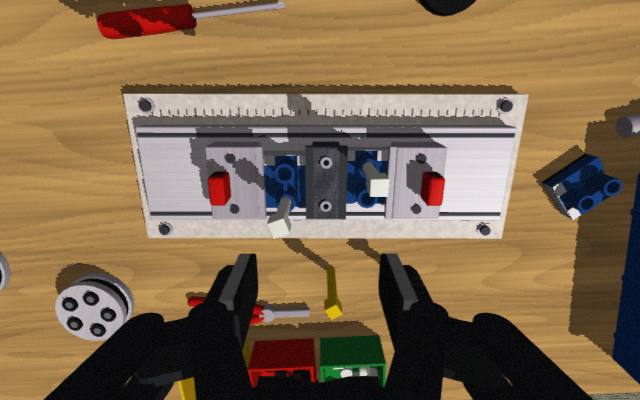

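Wrist view (up = robot side, right = +y): pin heads at (279,228) in housing_b and (379,186) in housing_a, grips at (219,188) and (432,188), board corners (124,95)–(527,95)–(503,237)–(148,238).

```bash
python3 - <<'E'
from h import *
s=dict(np.load('w1.npz')); f=s['frame']; C=cloud(s); hsv=cv2.cvtColor(f,cv2.COLOR_RGB2HSV)
# board
m=((C[...,2]>.012)&(C[...,2]<.028)&(f.min(2)>60)&(hsv[...,1]<60)).astype(np.uint8)
k,l,stt,c=cv2.connectedComponentsWithStats(m); m=np.isin(l,[i for i in range(1,k) if stt[i,4]>300]); m[:80]=0;m[250:]=0;m[:,:110]=0;m[:,540:]=0
P=C[m]; r=cv2.minAreaRect(P[:,:2].astype(np.float32)); print('board',r,np.median(P[:,2]))
c0=np.array(r[0]); 
hull=cv2.convexHull(np.argwhere(m)[:,::-1].astype(np.float32)); q=cv2.approxPolyDP(hull,8,True)[:,0]; print(q); B=plane(s,q,.02); print(B.round(4),B.mean(0))
red=((hsv[...,0]<8)|(hsv[...,0]>172))&(hsv[...,1]>140)&(C[...,2]>.07)&(C[...,2]<.12)
top=red&(C[...,2]>.099)
for nm,mm in(('grip',top),('pin',(C[...,2]>.144)&(C[...,2]<.165)&(hsv[...,1]<70))):
    k,l,stt,c=cv2.connectedComponentsWithStats(mm.astype(np.uint8))
    for i in range(1,k):
        if stt[i,4]>30 and c[i][1]<245:
            P=C[l==i]; rr=cv2.minAreaRect(P[:,:2].astype(np.float32)); print(nm,c[i].round(),stt[i,4],np.median(P,0).round(4),rr)
            print('  ray:',plane(s,cv2.minAreaRect(np.argwhere(l==i)[:,::-1].astype(np.float32))[0],.104 if nm=='grip' else .153).round(4))
# scene view check of pin heads
t=dict(np.load('scene0.npz')); ff=t['frame']; Ct=cloud(t); m=(Ct[...,2]>.12)&(Ct[...,2]<.165)&(abs(Ct[...,0]-.55)<.08)&(abs(Ct[...,1]-.104)<.1)
k,l,stt,c=cv2.connectedComponentsWithStats(m.astype(np.uint8))
for i in range(1,k):
    if stt[i,4]>8: print('scene',c[i],stt[i,4],Ct[l==i].mean(0).round(4),Ct[l==i].max(0).round(4))
E
```

```text
board ((0.5500034093856812, 0.10723337531089783), (0.4623362720012665, 0.1805088222026825), 86.56749725341797) 0.020340898740894158
[[527.  98.]
 [500. 238.]
 [148. 237.]
 [123.  94.]]
[[ 0.4781  0.3419  0.02  ]
 [ 0.6534  0.3305  0.02  ]
 [ 0.625  -0.1269  0.02  ]
 [ 0.4467 -0.1165  0.02  ]] [0.55080831 0.10726361 0.02      ]
grip [217. 190.] 460 [ 0.5416 -0.0006  0.1037] ((0.5426195859909058, -0.001607811078429222), (0.015551294200122356, 0.029508179053664207), 85.40837860107422)
  ray: [[ 0.5417 -0.0007  0.104 ]]
grip [434. 191.] 478 [0.5544 0.214  0.104 ] ((0.5553089380264282, 0.2148645520210266), (0.015842029824852943, 0.02936573512852192), 85.62995147705078)
  ray: [[0.5543 0.214  0.104 ]]
pin [378. 186.] 421 [0.5306 0.1504 0.1531] ((0.5320640802383423, 0.15089832246303558), (0.016175659373402596, 0.016162363812327385), 86.40921783447266)
  ray: [[0.5308 0.1505 0.153 ]]
pin [278. 226.] 394 [0.5627 0.0635 0.1529] ((0.5642326474189758, 0.06304094940423965), (0.01650259643793106, 0.016162391752004623), 16.05109214782715)
  ray: [[0.5626 0.0636 0.153 ]]
scene [324.56944444 189.33333333] 72 [0.5671 0.0673 0.1421] [0.5762 0.0756 0.1539]
scene [359.32911392 194.30379747] 79 [0.5352 0.1554 0.1414] [0.5423 0.162  0.1527]
```

```bash
python3 -c "
from h import *
plan([.5315,.1507,.2],np.pi-.062)"
```

```text
yaw now 3.083 rows 3 rot/row [-0.0, -0.0, 0.01]
[[-0.02, 0.16, 0.29], [-0.02, 0.16, 0.29], [-0.02, 0.16, 0.29]]
```

Call:
carry_out:
  dp:
    - [-0.02,0.17,0.29]
    - [-0.02,0.17,0.29]
    - [-0.03,0.17,0.29]
    - [0,0,0]
    - [0,0,0]
  delta_rot:
    - [0,0,0]
    - [0,0,0]
    - [0,0,0]
    - [0,0,0]
    - [0,0,0]
  gripper: [0.3,0.3,0.3,0.3,0.3]

```text
time_s: 1.87
tool_pos: [0.5304, 0.1552, 0.1986]
ee_rot: [-0.002, 0.026, 1.0, -0.001]
wrist_force: [0.3, -0.5, 0.5]
opening: 0.0556
finger_force: 0.0
```

Call:
carry_out:
  dp:
    - [0,0,0.26]
    - [0,0,0.26]
    - [0,0,0.26]
    - [0,0,0]
    - [0,0,0]
  delta_rot:
    - [0,0,0]
    - [0,0,0]
    - [0,0,0]
    - [0,0,0]
    - [0,0,0]
  gripper: [0.3,0.3,0.3,0.3,0.3]

```text
time_s: 2.28
tool_pos: [0.5317, 0.1542, 0.1232]
ee_rot: [-0.0, 0.028, 1.0, -0.0]
wrist_force: [0.8, 0.6, 1.7]
opening: 0.0552
finger_force: 0.0
```

Call:
carry_out:
  dp:
    - [0,-0.035,0.01]
    - [0,0,0]
    - [0,0,0]
    - [0,0,0]
    - [0,0,0]
  delta_rot:
    - [0,0,0]
    - [0,0,0]
    - [0,0,0]
    - [0,0,0]
    - [0,0,0]
  gripper: [0.3,-1,-1,-1,-1]
  grip_force: 40

```text
time_s: 2.7
tool_pos: [0.5327, 0.151, 0.1227]
ee_rot: [0.001, 0.027, 1.0, 0.0]
wrist_force: [-1.3, -0.4, 4.4]
opening: 0.0157
finger_force: 39.5
```

Call:
carry_out:
  dp:
    - [0,0,0]
    - [0,0,0]
    - [0,0,-0.1]
    - [0,0,-0.3]
    - [0,0,-0.3]
  delta_rot:
    - [0,0,0]
    - [0,0,0]
    - [0,0,0]
    - [0,0,0]
    - [0,0,0]
  gripper: [-1,-1,-1,-1,-1]

```text
time_s: 3.12
tool_pos: [0.5308, 0.1508, 0.1913]
ee_rot: [-0.002, 0.027, 1.0, -0.0]
wrist_force: [0.8, 0.2, 0.5]
opening: 0.0154
finger_force: 39.3
```

```bash
python3 - <<'E'
from h import *
st()
def findbin():
    s=snap('top'); f=s['frame']; hsv=cv2.cvtColor(f,cv2.COLOR_RGB2HSV)
    m=((hsv[...,0]>105)&(hsv[...,0]<125)&(hsv[...,1]>140)).astype(np.uint8)
    k,l,stt,c=cv2.connectedComponentsWithStats(m)
    for i in range(1,k):
        if 1500<stt[i,4]<3000 and abs(c[i][0]-443)<60:
            r=cv2.minAreaRect(np.argwhere(l==i)[:,::-1].astype(np.float32)); print('bin',plane(s,cv2.boxPoints(r),.055).mean(0),r)
findbin()
plan([.44,-.36,.26],np.pi-.3)
E
```

```text
{'time_s': 3.117, 'qpos': [0.277, 0.182, -0.061, 1.331, 0.0, 0.331], 'tool_pos': [0.531, 0.151, 0.191], 'ee_rot': [-0.002, 0.027, 1.0, -0.0], 'wrist_force': [0.752, 0.233, 0.466], 'opening': 0.015, 'finger_force': 39.268}
bin [ 0.4375681  -0.39179768  0.055     ] ((442.94232177734375, 231.78843688964844), (48.676719665527344, 39.292198181152344), 74.74488067626953)
yaw now 3.087 rows 15 rot/row [0.0, 0.0, 0.16]
[[0.04, -0.34, -0.04], [0.04, -0.34, -0.04], [0.03, -0.35, -0.04], [0.03, -0.35, -0.04], [0.02, -0.35, -0.04]]
[[0.02, -0.35, -0.04], [0.01, -0.35, -0.04], [0.0, -0.35, -0.04], [-0.0, -0.35, -0.04], [-0.01, -0.35, -0.04]]
[[-0.01, -0.35, -0.04], [-0.02, -0.35, -0.04], [-0.02, -0.35, -0.04], [-0.03, -0.35, -0.04], [-0.04, -0.34, -0.04]]
```

```bash
python3 - <<'E'
from h import *
import h
class O: pass
o=readout.observe(); 
o=dict(o); o['tool_pos']=np.array(o['tool_pos'])+[0,0,.06]; h.readout=type('r',(),{'observe':staticmethod(lambda:o)})
plan([.415,-.372,.25],np.pi-.73)
E
```

```text
yaw now 3.087 rows 16 rot/row [0.0, 0.0, 0.42]
[[0.06, -0.33, 0.0], [0.04, -0.33, 0.0], [0.03, -0.33, 0.0], [0.01, -0.34, 0.0], [-0.0, -0.34, 0.0]]
[[-0.01, -0.34, 0.0], [-0.03, -0.33, 0.0], [-0.04, -0.33, 0.0], [-0.06, -0.33, 0.01], [-0.07, -0.33, 0.01]]
[[-0.08, -0.32, 0.01], [-0.1, -0.32, 0.01], [-0.11, -0.32, 0.01], [-0.12, -0.31, 0.01], [-0.14, -0.31, 0.01]]
[[-0.15, -0.3, 0.01]]
```

Call:
carry_out:
  dp:
    - [0,0,-0.3]
    - [0,0,-0.3]
    - [0.06,-0.33,0]
    - [0.04,-0.33,0]
    - [0.03,-0.33,0]
  delta_rot:
    - [0,0,0]
    - [0,0,0]
    - [0,0,0.42]
    - [0,0,0.42]
    - [0,0,0.42]
  gripper: [-1,-1,-1,-1,-1]

```text
time_s: 3.58
tool_pos: [0.5094, 0.0532, 0.2523]
ee_rot: [0.001, 0.09, 0.996, 0.0]
wrist_force: [0.6, 0.1, -0.7]
opening: 0.0154
finger_force: 39.3
```

Call:
carry_out:
  dp:
    - [0.01,-0.34,0]
    - [0,-0.34,0]
    - [-0.01,-0.34,0]
    - [-0.03,-0.33,0]
    - [-0.04,-0.33,0]
  delta_rot:
    - [0,0,0.42]
    - [0,0,0.42]
    - [0,0,0.42]
    - [0,0,0.42]
    - [0,0,0.42]
  gripper: [-1,-1,-1,-1,-1]

```text
time_s: 4.0
tool_pos: [0.4716, -0.1119, 0.2519]
ee_rot: [0.0, 0.195, 0.981, 0.0]
wrist_force: [0.9, 0.1, -0.1]
opening: 0.0151
finger_force: 39.3
```

Call:
carry_out:
  dp:
    - [-0.06,-0.33,0.01]
    - [-0.07,-0.33,0.01]
    - [-0.08,-0.32,0.01]
    - [-0.1,-0.32,0.01]
    - [-0.11,-0.32,0.01]
  delta_rot:
    - [0,0,0.42]
    - [0,0,0.42]
    - [0,0,0.42]
    - [0,0,0.42]
    - [0,0,0.42]
  gripper: [-1,-1,-1,-1,-1]

```text
time_s: 4.42
tool_pos: [0.4349, -0.2755, 0.2468]
ee_rot: [0.0, 0.297, 0.955, 0.0]
wrist_force: [0.8, -0.1, -0.1]
opening: 0.0148
finger_force: 39.3
```

Call:
carry_out:
  dp:
    - [-0.12,-0.31,0.01]
    - [-0.14,-0.31,0.01]
    - [-0.15,-0.3,0.01]
    - [0,0,0]
    - [0,0,0]
  delta_rot:
    - [0,0,0.42]
    - [0,0,0.42]
    - [0,0,0.42]
    - [0,-1,0]
    - [0,-1,0]
  gripper: [-1,-1,-1,-1,-1]

```text
time_s: 4.83
tool_pos: [0.4141, -0.3757, 0.2395]
ee_rot: [0.092, 0.355, 0.93, -0.035]
wrist_force: [0.1, 1.3, 1.1]
opening: 0.0151
finger_force: 39.3
```

Call:
carry_out:
  dp:
    - [0,0,0]
    - [0,0,0]
    - [0,0,0]
    - [0,0,0]
    - [0,0,0]
  delta_rot:
    - [0,-1,0]
    - [0,-1,0]
    - [0,-1,0]
    - [0,-1,0]
    - [0,0,0]
  gripper: [-1,-1,-1,-1,-1]

```text
time_s: 5.25
tool_pos: [0.4086, -0.3683, 0.2373]
ee_rot: [0.274, 0.34, 0.894, -0.104]
wrist_force: [-0.9, 0.9, -3.4]
opening: 0.0152
finger_force: 39.3
```

```bash
python3 - <<'E'
from h import *
o=st(); q=o['ee_rot']; R=Ro.from_quat([q[1],q[2],q[3],q[0]]); print(R.as_matrix().round(3))
d=np.array([.415,-.372,.072])-o['tool_pos']; print(d,(R.inv().apply(d)*10).round(2))
s=snap('top'); P=cloud(s); 
E
```

```text
{'time_s': 5.25, 'qpos': [-0.737, -0.295, -0.573, 0.697, 0.006, -0.008], 'tool_pos': [0.409, -0.368, 0.237], 'ee_rot': [0.274, 0.34, 0.894, -0.104], 'wrist_force': [-0.858, 0.882, -3.355], 'opening': 0.015, 'finger_force': 39.317}
[[-0.619  0.664  0.419]
 [ 0.55   0.747 -0.373]
 [-0.561  0.    -0.828]]
[ 0.00638939 -0.00374905 -0.16527894] [0.87 0.01 1.41]
```

Call:
carry_out:
  dp:
    - [0.145,0,0.235]
    - [0.145,0,0.235]
    - [0.145,0,0.235]
    - [0.145,0,0.235]
    - [0.145,0,0.235]
  delta_rot:
    - [0,0,0]
    - [0,0,0]
    - [0,0,0]
    - [0,0,0]
    - [0,0,0]
  gripper: [-1,-1,-1,-1,-1]

```text
time_s: 5.72
tool_pos: [0.4201, -0.3785, 0.1067]
ee_rot: [0.276, 0.34, 0.893, -0.105]
wrist_force: [0.5, -1.2, -0.5]
opening: 0.0157
finger_force: 39.3
```

Call:
carry_out:
  dp:
    - [0.145,0,0.235]
    - [0,0,0]
    - [0,0,0]
    - [0,0,0]
    - [0,0,0]
  delta_rot:
    - [0,0,0]
    - [0,0,0]
    - [0,0,0]
    - [0,0,0]
    - [0,0,0]
  gripper: [-1,-1,-1,-0.3,-0.3]

```text
time_s: 6.13
tool_pos: [0.4209, -0.3793, 0.0812]
ee_rot: [0.278, 0.339, 0.892, -0.106]
wrist_force: [0.1, 0.3, 1.3]
opening: 0.0298
finger_force: 0.0
```

Call:
carry_out:
  dp:
    - [0,0,0]
    - [0,0,0]
    - [-0.16,0,-0.26]
    - [-0.16,0,-0.26]
    - [-0.16,0,-0.26]
  delta_rot:
    - [0,0,0]
    - [0,0,0]
    - [0,0,0]
    - [0,0,0]
    - [0,0,0]
  gripper: [-0.3,-0.3,-0.3,-0.3,-0.3]

```text
time_s: 6.55
tool_pos: [0.4152, -0.3743, 0.1708]
ee_rot: [0.276, 0.34, 0.893, -0.105]
wrist_force: [0.5, 0.5, 0.3]
opening: 0.0298
finger_force: 0.0
```

Call:
carry_out:
  dp:
    - [-0.16,0,-0.26]
    - [-0.16,0,-0.26]
    - [0,0,0]
    - [0,0,0]
    - [0,0,0]
  delta_rot:
    - [0,0,0]
    - [0,0,0]
    - [0,1,0]
    - [0,1,0]
    - [0,1,0]
  gripper: [-0.3,-0.3,0.1,0.1,0.1]

```text
time_s: 6.97
tool_pos: [0.4133, -0.3725, 0.2339]
ee_rot: [0.14, 0.351, 0.924, -0.053]
wrist_force: [0.1, 0.0, -0.4]
opening: 0.0467
finger_force: 0.0
```

Call:
carry_out:
  dp:
    - [0,0,0]
    - [0,0,0]
    - [0,0,0]
    - [0,0,0]
    - [0,0,0]
  delta_rot:
    - [0,1,0]
    - [0,1,0]
    - [0,1,0]
    - [0,0,0]
    - [0,0,0]
  gripper: [0.1,0.1,0.1,0.1,0.1]

```text
time_s: 7.38
tool_pos: [0.4145, -0.3736, 0.2289]
ee_rot: [-0.0, 0.355, 0.935, 0.0]
wrist_force: [0.2, 0.3, -0.3]
opening: 0.0471
finger_force: 0.0
```

```bash
python3 - <<'E'
from h import *
st(); s=snap('wrist','w2.png')
plan([.5635,.0633,.25],np.pi+.28)
E
```

```text
{'time_s': 7.383, 'qpos': [-0.734, 0.19, 0.031, 1.413, 0.0, -0.007], 'tool_pos': [0.415, -0.374, 0.229], 'ee_rot': [-0.0, 0.355, 0.935, 0.0], 'wrist_force': [0.22, 0.283, -0.252], 'opening': 0.047, 'finger_force': 0.0}
yaw now 2.415 rows 14 rot/row [-0.0, 0.0, -0.72]
[[0.13, 0.3, -0.01], [0.11, 0.31, -0.01], [0.08, 0.32, -0.01], [0.06, 0.32, -0.01], [0.04, 0.33, -0.01]]
[[0.01, 0.33, -0.01], [-0.01, 0.33, -0.01], [-0.04, 0.33, -0.01], [-0.06, 0.32, -0.01], [-0.08, 0.32, -0.01]]
[[-0.1, 0.31, -0.01], [-0.13, 0.3, -0.01], [-0.15, 0.29, -0.01], [-0.17, 0.28, -0.01]]
```

View pics/w2.png

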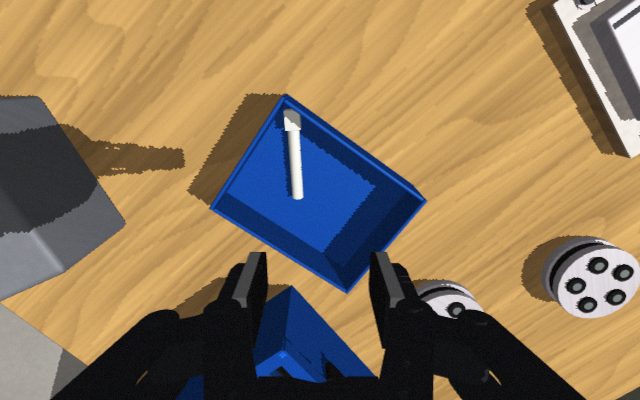

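Pin a lies in the bin, (290,118)–(298,198). Now pin b.

Call:
carry_out:
  dp:
    - [0.13,0.3,-0.01]
    - [0.11,0.31,-0.01]
    - [0.08,0.32,-0.01]
    - [0.06,0.32,-0.01]
    - [0.04,0.33,-0.01]
  delta_rot:
    - [0,0,-0.72]
    - [0,0,-0.72]
    - [0,0,-0.72]
    - [0,0,-0.72]
    - [0,0,-0.72]
  gripper: [0.1,0.1,0.1,0.1,0.1]

```text
time_s: 7.85
tool_pos: [0.4647, -0.215, 0.2373]
ee_rot: [0.003, 0.181, 0.983, -0.001]
wrist_force: [0.8, 0.2, -0.1]
opening: 0.0465
finger_force: 0.0
```

Call:
carry_out:
  dp:
    - [0.01,0.33,-0.01]
    - [-0.01,0.33,-0.01]
    - [-0.04,0.33,-0.01]
    - [-0.06,0.32,-0.01]
    - [-0.08,0.32,-0.01]
  delta_rot:
    - [0,0,-0.72]
    - [0,0,-0.72]
    - [0,0,-0.72]
    - [0,0,-0.72]
    - [0,0,-0.72]
  gripper: [0.1,0.1,0.1,0.1,0.1]

```text
time_s: 8.27
tool_pos: [0.5185, -0.0593, 0.2425]
ee_rot: [0.003, 0.002, 1.0, -0.0]
wrist_force: [0.9, -1.2, -0.7]
opening: 0.047
finger_force: 0.0
```

Call:
carry_out:
  dp:
    - [-0.1,0.31,-0.01]
    - [-0.13,0.3,-0.01]
    - [-0.15,0.29,-0.01]
    - [-0.17,0.28,-0.01]
    - [0,0,0]
  delta_rot:
    - [0,0,-0.72]
    - [0,0,-0.72]
    - [0,0,-0.72]
    - [0,0,-0.72]
    - [0,0,0]
  gripper: [0.1,0.1,0.1,0.1,0.1]

```text
time_s: 8.68
tool_pos: [0.5625, 0.0668, 0.2461]
ee_rot: [0.003, -0.144, 0.99, 0.001]
wrist_force: [-1.0, 0.1, -0.3]
opening: 0.0471
finger_force: 0.0
```

```bash
python3 - <<'E'
from h import *
st(); plan([.5635,.0633,.122],np.pi+.28,n=5)
E
```

```text
{'time_s': 8.683, 'qpos': [0.117, 0.201, 0.082, 1.446, 0.002, -0.171], 'tool_pos': [0.563, 0.067, 0.246], 'ee_rot': [0.003, -0.144, 0.99, 0.001], 'wrist_force': [-0.992, 0.108, -0.252], 'opening': 0.047, 'finger_force': 0.0}
yaw now -2.853 rows 5 rot/row [0.0, 0.01, 0.02]
[[0.0, -0.01, 0.25], [0.0, -0.01, 0.25], [0.0, -0.01, 0.25], [0.0, -0.01, 0.25], [0.0, -0.01, 0.25]]
```

Call:
carry_out:
  dp:
    - [0,-0.01,0.25]
    - [0,-0.01,0.25]
    - [0,0,0]
    - [0,0,0]
    - [0,0,0]
  delta_rot:
    - [0,0,0]
    - [0,0,0]
    - [0,0,0]
    - [0,0,0]
    - [0,0,0]
  gripper: [0.1,0.1,0.1,0.1,0.1]

```text
time_s: 9.1
tool_pos: [0.5626, 0.06, 0.1967]
ee_rot: [0.002, -0.14, 0.99, -0.0]
wrist_force: [0.6, 0.2, -0.2]
opening: 0.0472
finger_force: 0.0
```

```bash
python3 - <<'E'
from h import *
st(); plan([.5635,.0633,.122],np.pi+.28,n=3)
E
```

```text
{'time_s': 9.1, 'qpos': [0.106, 0.202, -0.025, 1.341, -0.0, -0.174], 'tool_pos': [0.563, 0.06, 0.197], 'ee_rot': [0.002, -0.14, 0.99, -0.0], 'wrist_force': [0.596, 0.239, -0.155], 'opening': 0.047, 'finger_force': 0.0}
yaw now -2.861 rows 3 rot/row [-0.0, 0.01, 0.0]
[[-0.0, 0.01, 0.25], [-0.01, 0.01, 0.25], [-0.01, 0.01, 0.25]]
```

Call:
carry_out:
  dp:
    - [0,0.01,0.25]
    - [-0.01,0.01,0.25]
    - [0,0.01,0.25]
    - [0,0,0]
    - [0,0,0]
  delta_rot:
    - [0,0,0]
    - [0,0,0]
    - [0,0,0]
    - [0,0,0]
    - [0,0,0]
  gripper: [0.1,0.1,0.1,0.1,0.1]

```text
time_s: 9.52
tool_pos: [0.5628, 0.0634, 0.1203]
ee_rot: [0.0, -0.14, 0.99, -0.0]
wrist_force: [-0.3, 0.1, 0.9]
opening: 0.047
finger_force: 0.0
```

Call:
carry_out:
  dp:
    - [0,0,0]
    - [0,0,0]
    - [0,0,0]
    - [0,0,0]
    - [0,0,0]
  delta_rot:
    - [0,0,0]
    - [0,0,0]
    - [0,0,0]
    - [0,0,0]
    - [0,0,0]
  gripper: [-1,-1,-1,-1,-1]

```text
time_s: 9.93
tool_pos: [0.5645, 0.0635, 0.1217]
ee_rot: [0.002, -0.14, 0.99, -0.0]
wrist_force: [-0.8, -1.5, 6.4]
opening: 0.0154
finger_force: 39.4
```

Call:
carry_out:
  dp:
    - [0,0,-0.1]
    - [0,0,-0.3]
    - [0,0,-0.3]
    - [0,0,-0.3]
    - [0,0,-0.3]
  delta_rot:
    - [0,0,0]
    - [0,0,0]
    - [0,0,0]
    - [0,0,0]
    - [0,0,0]
  gripper: [-1,-1,-1,-1,-1]

```text
time_s: 10.35
tool_pos: [0.5627, 0.0636, 0.2516]
ee_rot: [0.0, -0.14, 0.99, 0.0]
wrist_force: [0.4, 0.4, -1.0]
opening: 0.0155
finger_force: 39.2
```

```bash
cat >> h.py <<'E'
def findbin():
    s=snap('top'); f=s['frame']; hsv=cv2.cvtColor(f,cv2.COLOR_RGB2HSV)
    m=((hsv[...,0]>105)&(hsv[...,0]<125)&(hsv[...,1]>140)).astype(np.uint8)
    k,l,stt,c=cv2.connectedComponentsWithStats(m)
    for i in range(1,k):
        if 1500<stt[i,4]<3000 and abs(c[i][0]-443)<60:
            r=cv2.minAreaRect(np.argwhere(l==i)[:,::-1].astype(np.float32)); print('bin',plane(s,cv2.boxPoints(r),.055).mean(0),r)
E
python3 - <<'E'
from h import *
st(); findbin()
plan([.415,-.372,.25],np.pi-.73)
E
```

```text
{'time_s': 10.35, 'qpos': [0.113, 0.206, 0.101, 1.465, 0.0, -0.169], 'tool_pos': [0.563, 0.064, 0.252], 'ee_rot': [0.0, -0.14, 0.99, 0.0], 'wrist_force': [0.445, 0.374, -0.965], 'opening': 0.015, 'finger_force': 39.232}
bin [ 0.43767832 -0.39161829  0.055     ] ((442.8884582519531, 231.75770568847656), (48.76442337036133, 39.37990188598633), 74.74488067626953)
yaw now -2.86 rows 14 rot/row [0.0, 0.01, 0.72]
[[0.19, -0.27, 0.0], [0.17, -0.28, 0.0], [0.15, -0.29, 0.0], [0.13, -0.3, 0.0], [0.1, -0.31, 0.01]]
[[0.08, -0.32, 0.01], [0.06, -0.32, 0.01], [0.03, -0.33, 0.01], [0.01, -0.33, 0.01], [-0.01, -0.33, 0.01]]
[[-0.04, -0.33, 0.01], [-0.06, -0.32, 0.01], [-0.08, -0.32, 0.01], [-0.11, -0.31, 0.01]]
```

Call:
carry_out:
  dp:
    - [0.19,-0.27,0]
    - [0.17,-0.28,0]
    - [0.15,-0.29,0]
    - [0.13,-0.3,0]
    - [0.1,-0.31,0.01]
  delta_rot:
    - [0,0,0.72]
    - [0,0,0.72]
    - [0,0,0.72]
    - [0,0,0.72]
    - [0,0,0.72]
  gripper: [-1,-1,-1,-1,-1]

```text
time_s: 10.82
tool_pos: [0.5087, -0.0921, 0.2493]
ee_rot: [0.001, 0.041, 0.999, -0.0]
wrist_force: [-0.0, -0.2, -0.4]
opening: 0.0153
finger_force: 39.3
```

Call:
carry_out:
  dp:
    - [0.08,-0.32,0.01]
    - [0.06,-0.32,0.01]
    - [0.03,-0.33,0.01]
    - [0.01,-0.33,0.01]
    - [-0.01,-0.33,0.01]
  delta_rot:
    - [0,0,0.72]
    - [0,0,0.72]
    - [0,0,0.72]
    - [0,0,0.72]
    - [0,0,0.72]
  gripper: [-1,-1,-1,-1,-1]

```text
time_s: 11.23
tool_pos: [0.4557, -0.2483, 0.2441]
ee_rot: [0.0, 0.219, 0.976, -0.0]
wrist_force: [0.9, 0.3, -0.9]
opening: 0.0156
finger_force: 39.3
```

Call:
carry_out:
  dp:
    - [-0.04,-0.33,0.01]
    - [-0.06,-0.32,0.01]
    - [-0.08,-0.32,0.01]
    - [-0.11,-0.31,0.01]
    - [0,0,0]
  delta_rot:
    - [0,0,0.72]
    - [0,0,0.72]
    - [0,0,0.72]
    - [0,0,0.72]
    - [0,-1,0]
  gripper: [-1,-1,-1,-1,-1]

```text
time_s: 11.65
tool_pos: [0.4152, -0.3784, 0.2326]
ee_rot: [0.041, 0.359, 0.932, -0.017]
wrist_force: [0.7, 0.1, -2.0]
opening: 0.0154
finger_force: 39.3
```

Call:
carry_out:
  dp:
    - [0,0,0]
    - [0,0,0]
    - [0,0,0]
    - [0,0,0]
    - [0,0,0]
  delta_rot:
    - [0,-1,0]
    - [0,-1,0]
    - [0,-1,0]
    - [0,-1,0]
    - [0,-1,0]
  gripper: [-1,-1,-1,-1,-1]

```text
time_s: 12.07
tool_pos: [0.4145, -0.3718, 0.2409]
ee_rot: [0.279, 0.339, 0.892, -0.106]
wrist_force: [-0.1, -0.8, -0.4]
opening: 0.0154
finger_force: 39.3
```

```bash
python3 - <<'E'
from h import *
o=st(); q=o['ee_rot']; R=Ro.from_quat([q[1],q[2],q[3],q[0]]); findbin()
d=np.array([.415,-.372,.08])-o['tool_pos']; print(d,(R.inv().apply(d)*10).round(2))
E
```

```text
{'time_s': 12.067, 'qpos': [-0.733, -0.29, -0.568, 0.686, 0.004, -0.005], 'tool_pos': [0.415, -0.372, 0.241], 'ee_rot': [0.279, 0.339, 0.892, -0.106], 'wrist_force': [-0.08, -0.833, -0.381], 'opening': 0.015, 'finger_force': 39.274}
[ 0.00046514 -0.00017591 -0.16093463] [0.91 0.   1.32]
```

Call:
carry_out:
  dp:
    - [0.15,0,0.22]
    - [0.15,0,0.22]
    - [0.15,0,0.22]
    - [0.15,0,0.22]
    - [0.15,0,0.22]
  delta_rot:
    - [0,0,0]
    - [0,0,0]
    - [0,0,0]
    - [0,0,0]
    - [0,0,0]
  gripper: [-1,-1,-1,-1,-1]

```text
time_s: 12.53
tool_pos: [0.4152, -0.3722, 0.1062]
ee_rot: [0.276, 0.34, 0.893, -0.105]
wrist_force: [0.7, -0.0, -0.0]
opening: 0.0153
finger_force: 39.3
```

Call:
carry_out:
  dp:
    - [0.15,0,0.22]
    - [0,0,0]
    - [0,0,0]
    - [0,0,0]
    - [0,0,0]
  delta_rot:
    - [0,0,0]
    - [0,0,0]
    - [0,0,0]
    - [0,0,0]
    - [0,0,0]
  gripper: [-1,-1,-1,-0.3,-0.3]

```text
time_s: 12.95
tool_pos: [0.4163, -0.3733, 0.0826]
ee_rot: [0.278, 0.339, 0.892, -0.106]
wrist_force: [0.4, -0.1, 0.4]
opening: 0.0297
finger_force: 0.0
```

Call:
carry_out:
  dp:
    - [0,0,0]
    - [0,0,0]
    - [-0.16,0,-0.26]
    - [-0.16,0,-0.26]
    - [-0.16,0,-0.26]
  delta_rot:
    - [0,0,0]
    - [0,0,0]
    - [0,0,0]
    - [0,0,0]
    - [0,0,0]
  gripper: [-0.3,-0.3,-0.3,-0.3,-0.3]

```text
time_s: 13.37
tool_pos: [0.411, -0.3687, 0.1724]
ee_rot: [0.276, 0.34, 0.893, -0.105]
wrist_force: [0.1, -1.2, -0.3]
opening: 0.0301
finger_force: 0.0
```

Call:
carry_out:
  dp:
    - [-0.16,0,-0.26]
    - [-0.16,0,-0.26]
    - [0,0,0]
    - [0,0,0]
    - [0,0,0]
  delta_rot:
    - [0,0,0]
    - [0,0,0]
    - [0,1,0]
    - [0,1,0]
    - [0,1,0]
  gripper: [-0.3,-0.3,-0.3,-0.3,-0.3]

```text
time_s: 13.78
tool_pos: [0.4092, -0.367, 0.2355]
ee_rot: [0.14, 0.351, 0.924, -0.053]
wrist_force: [-0.5, -0.3, 0.6]
opening: 0.0298
finger_force: 0.0
```

Call:
carry_out:
  dp:
    - [0,0,0]
    - [0,0,0]
    - [0,0,0]
    - [0,0,0]
    - [0,0,0]
  delta_rot:
    - [0,1,0]
    - [0,1,0]
    - [0,1,0]
    - [0,0,0]
    - [0,0,0]
  gripper: [-0.3,-0.3,-0.3,-0.1,-0.1]

```text
time_s: 14.2
tool_pos: [0.4104, -0.368, 0.2305]
ee_rot: [-0.001, 0.355, 0.935, 0.0]
wrist_force: [1.0, -0.3, 0.6]
opening: 0.0387
finger_force: 0.0
```

```bash
python3 - <<'E'
from h import *
st(); s=snap('wrist','w3.png'); np.savez('w3.npz',**{k:np.array(v) for k,v in s.items()})
C=cloud(s); f=s['frame']; m=(f.min(2)>130)&(C[...,2]<.07)&(abs(C[...,0]-.437)<.09)&(abs(C[...,1]+.39)<.08)
P=C[m]; print(m.sum(),P.min(0).round(3),P.max(0).round(3))
F=np.array([.550,.107]); y=-.06; 
plan([.542,.0000,.2],np.pi-.06)
E
```

```text
{'time_s': 14.2, 'qpos': [-0.731, 0.177, 0.019, 1.414, 0.0, -0.004], 'tool_pos': [0.41, -0.368, 0.231], 'ee_rot': [-0.001, 0.355, 0.935, 0.0], 'wrist_force': [1.016, -0.257, 0.551], 'opening': 0.039, 'finger_force': 0.0}
1396 [ 0.354 -0.419  0.002] [ 0.446 -0.357  0.042]
yaw now 2.415 rows 12 rot/row [-0.0, 0.0, -0.56]
[[0.12, 0.3, 0.03], [0.1, 0.31, 0.03], [0.09, 0.31, 0.03], [0.07, 0.32, 0.03], [0.05, 0.32, 0.03]]
[[0.03, 0.32, 0.03], [0.02, 0.33, 0.03], [-0.0, 0.33, 0.03], [-0.02, 0.32, 0.03], [-0.04, 0.32, 0.03]]
[[-0.06, 0.32, 0.03], [-0.07, 0.32, 0.03]]
```

View pics/w3.png

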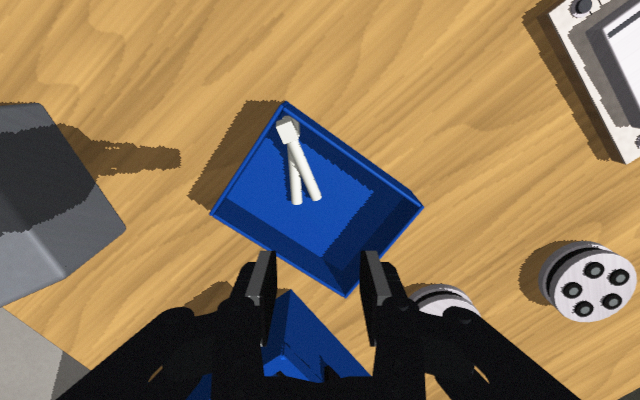

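Both pins lie in the bin (heads near (288,130)). Now jaw b.

Call:
carry_out:
  dp:
    - [0.12,0.3,0.03]
    - [0.1,0.31,0.03]
    - [0.09,0.31,0.03]
    - [0.07,0.32,0.03]
    - [0.05,0.32,0.03]
  delta_rot:
    - [0,0,-0.56]
    - [0,0,-0.56]
    - [0,0,-0.56]
    - [0,0,-0.56]
    - [0,0,-0.56]
  gripper: [-0.1,-0.1,-0.1,-0.1,-0.1]

```text
time_s: 14.67
tool_pos: [0.4634, -0.2126, 0.2188]
ee_rot: [0.003, 0.22, 0.975, -0.001]
wrist_force: [1.0, -0.6, -0.3]
opening: 0.0387
finger_force: 0.0
```

Call:
carry_out:
  dp:
    - [0.03,0.32,0.03]
    - [0.02,0.33,0.03]
    - [0,0.33,0.03]
    - [-0.02,0.32,0.03]
    - [-0.04,0.32,0.03]
  delta_rot:
    - [0,0,-0.56]
    - [0,0,-0.56]
    - [0,0,-0.56]
    - [0,0,-0.56]
    - [0,0,-0.56]
  gripper: [-0.1,-0.1,-0.1,-0.1,-0.1]

```text
time_s: 15.08
tool_pos: [0.5179, -0.0595, 0.204]
ee_rot: [0.003, 0.082, 0.997, -0.0]
wrist_force: [0.2, 0.7, -0.3]
opening: 0.0385
finger_force: 0.0
```

Call:
carry_out:
  dp:
    - [-0.06,0.32,0.03]
    - [-0.07,0.32,0.03]
    - [0,0,0]
    - [0,0,0]
    - [0,0,0]
  delta_rot:
    - [0,0,-0.56]
    - [0,0,-0.56]
    - [0,0,0]
    - [0,0,0]
    - [0,0,0]
  gripper: [-0.1,-0.1,-0.1,-0.1,-0.1]

```text
time_s: 15.5
tool_pos: [0.5395, 0.0003, 0.1975]
ee_rot: [0.002, 0.027, 1.0, -0.0]
wrist_force: [-0.2, -0.3, 0.7]
opening: 0.0386
finger_force: 0.0
```

```bash
cat >> h.py <<'E'
def grips(s):
    C=cloud(s); hsv=cv2.cvtColor(s['frame'],cv2.COLOR_RGB2HSV)
    m=((hsv[...,0]<8)|(hsv[...,0]>172))&(hsv[...,1]>140)&(C[...,2]>.098)&(C[...,2]<.112)
    k,l,stt,c=cv2.connectedComponentsWithStats(m.astype(np.uint8))
    for i in range(1,k):
        if stt[i,4]>60:
            r=cv2.minAreaRect(C[l==i][:,:2].astype(np.float32)); print('grip',c[i].round(),stt[i,4],r)
def fx(p,c=(.550,.1072),yaw=-.06):
    d=np.atleast_2d(p)[:,:2]-np.array(c); R=np.array([[np.cos(yaw),-np.sin(yaw)],[np.sin(yaw),np.cos(yaw)]]); return d@R
def wf(p,c=(.550,.1072),yaw=-.06):
    R=np.array([[np.cos(yaw),-np.sin(yaw)],[np.sin(yaw),np.cos(yaw)]]); return np.array(c)+R@np.array(p)
E
python3 - <<'E'
from h import *
st(); s=snap('wrist'); grips(s); plan([.5420,-.0015,.083],np.pi-.06,n=5)
E
```

```text
{'time_s': 15.5, 'qpos': [0.001, 0.152, -0.083, 1.332, -0.0, 0.055], 'tool_pos': [0.539, 0.0, 0.197], 'ee_rot': [0.002, 0.027, 1.0, -0.0], 'wrist_force': [-0.226, -0.257, 0.748], 'opening': 0.039, 'finger_force': 0.0}
grip [314. 201.] 820 ((0.5425102710723877, -0.0019366154447197914), (0.014838546514511108, 0.029858049005270004), 86.26114654541016)
grip [610. 203.] 1041 ((0.5551279187202454, 0.21441930532455444), (0.01719057746231556, 0.029806524515151978), 85.26654815673828)
yaw now 3.086 rows 5 rot/row [-0.0, 0.01, 0.01]
[[-0.0, -0.0, 0.23], [-0.0, -0.0, 0.23], [-0.0, -0.0, 0.23], [-0.0, -0.0, 0.23], [-0.0, -0.0, 0.23]]
```

Call:
carry_out:
  dp:
    - [-0.02,-0.02,0.23]
    - [0,0,0.23]
    - [0,0,0.23]
    - [0,0,0.23]
    - [0,0,0.22]
  delta_rot:
    - [0,0,0]
    - [0,0,0]
    - [0,0,0]
    - [0,0,0]
    - [0,0,0]
  gripper: [-0.1,-0.1,-0.1,-0.1,-0.1]

```text
time_s: 15.97
tool_pos: [0.5418, -0.0033, 0.0817]
ee_rot: [0.001, 0.029, 1.0, -0.0]
wrist_force: [0.0, 0.4, -0.2]
opening: 0.0386
finger_force: 0.0
```

Call:
carry_out:
  dp:
    - [0,0,0]
    - [0,0,0]
    - [0,0,0]
    - [0,0,0]
    - [0,0,0]
  delta_rot:
    - [0,0,0]
    - [0,0,0]
    - [0,0,0]
    - [0,0,0]
    - [0,0,0]
  gripper: [-0.1,-0.1,-1,-1,-1]
  grip_force: 50

```text
time_s: 16.38
tool_pos: [0.5433, -0.0023, 0.0842]
ee_rot: [0.002, 0.028, 1.0, -0.0]
wrist_force: [-1.7, -1.9, 6.1]
opening: 0.0149
finger_force: 51.2
```

Call:
carry_out:
  dp:
    - [0,0,0]
    - [0,-0.05,0]
    - [0,-0.05,0]
    - [0,-0.05,0]
    - [0,-0.05,0]
  delta_rot:
    - [0,0,0]
    - [0,0,0]
    - [0,0,0]
    - [0,0,0]
    - [0,0,0]
  gripper: [-1,-1,-1,-1,-1]

```text
time_s: 16.8
tool_pos: [0.5422, -0.0208, 0.0842]
ee_rot: [0.002, 0.027, 1.0, 0.001]
wrist_force: [-1.8, 4.0, 5.7]
opening: 0.0149
finger_force: 51.2
```

Call:
carry_out:
  dp:
    - [0,-0.12,0]
    - [0,-0.12,0]
    - [0,-0.12,0]
    - [0,-0.12,0]
    - [0,-0.12,0]
  delta_rot:
    - [0,0,0]
    - [0,0,0]
    - [0,0,0]
    - [0,0,0]
    - [0,0,0]
  gripper: [-1,-1,-1,-1,-1]

```text
time_s: 17.22
tool_pos: [0.5386, -0.081, 0.0842]
ee_rot: [0.001, 0.027, 1.0, 0.001]
wrist_force: [-3.6, 5.0, 7.6]
opening: 0.0149
finger_force: 51.4
```

Call:
carry_out:
  dp:
    - [0,0,0]
    - [0,0,0]
    - [0,0,0]
    - [0,0,0]
    - [0,0,0]
  delta_rot:
    - [0,0,0]
    - [0,0,0]
    - [0,0,0]
    - [0,0,0]
    - [0,0,0]
  gripper: [-1,-1,-0.1,-0.1,-0.1]

```text
time_s: 17.63
tool_pos: [0.5383, -0.0815, 0.0824]
ee_rot: [0.001, 0.027, 1.0, 0.0]
wrist_force: [-0.3, 0.3, -0.2]
opening: 0.0386
finger_force: 0.0
```

Call:
carry_out:
  dp:
    - [0,0,-0.3]
    - [0,0,-0.3]
    - [0,0,-0.3]
    - [0,0,-0.3]
    - [0,0,0]
  delta_rot:
    - [0,0,0]
    - [0,0,0]
    - [0,0,0]
    - [0,0,0]
    - [0,0,0]
  gripper: [-0.1,-0.1,-0.1,-0.1,-0.1]

```text
time_s: 18.05
tool_pos: [0.5404, -0.0817, 0.2083]
ee_rot: [0.005, 0.027, 1.0, -0.0]
wrist_force: [0.1, -0.4, 0.5]
opening: 0.0385
finger_force: 0.0
```

```bash
python3 - <<'E'
from h import *
st(); s=snap('wrist','w4.png'); grips(s); np.savez('w4.npz',**{k:np.array(v) for k,v in s.items()})
C=cloud(s); hsv=cv2.cvtColor(s['frame'],cv2.COLOR_RGB2HSV)
b=(hsv[...,0]>100)&(hsv[...,0]<128)&(hsv[...,1]>110)
for nm,lo,hi in(('rim',.082,.094),('flange',.057,.070)):
    m=b&(C[...,2]>lo)&(C[...,2]<hi)&(abs(C[...,0]-.55)<.06)
    for side in(0,1):
        mm=m&((C[...,1]>.107)==side)&(abs(C[...,1]-.107)<.11)
        P=C[mm]; 
        if len(P)>20: r=cv2.minAreaRect(P[:,:2].astype(np.float32)); print(nm,side,mm.sum(),np.median(P,0).round(4),r,fx([r[0]]).round(4))
plan(list(wf([0,-.043]))+[.2],np.pi/2-.06)
E
```

```text
{'time_s': 18.05, 'qpos': [-0.15, 0.16, -0.05, 1.352, 0.0, -0.096], 'tool_pos': [0.54, -0.082, 0.208], 'ee_rot': [0.005, 0.027, 1.0, -0.0], 'wrist_force': [0.103, -0.367, 0.48], 'opening': 0.038, 'finger_force': 0.0}
grip [316. 188.] 791 ((0.5383675694465637, -0.08234795182943344), (0.01520438864827156, 0.03164798393845558), 87.22339630126953)
rim 0 1034 [0.5423 0.0632 0.0878] ((0.5460901856422424, 0.06375796347856522), (0.022124994546175003, 0.05331641435623169), 86.85942077636719) [[-0.0013 -0.0436]]
rim 1 1275 [0.5405 0.1496 0.0875] ((0.5457030534744263, 0.15042778849601746), (0.02311597764492035, 0.053236573934555054), 89.31758117675781) [[-0.0069  0.0429]]
flange 0 2196 [0.5486 0.0497 0.0642] ((0.5462898015975952, 0.06161823123693466), (0.052805930376052856, 0.06012778729200363), 86.84333801269531) [[-0.001  -0.0457]]
flange 1 895 [0.5473 0.1467 0.0641] ((0.550652027130127, 0.15763312578201294), (0.042105209082365036, 0.06676395237445831), 88.85353088378906) [[-0.0024  0.0504]]
yaw now 3.087 rows 16 rot/row [0.0, 0.0, 0.99]
[[0.0, 0.09, 0.0], [0.01, 0.09, 0.0], [0.02, 0.09, 0.0], [0.03, 0.09, 0.0], [0.04, 0.08, 0.0]]
[[0.04, 0.08, 0.0], [0.05, 0.08, 0.0], [0.06, 0.07, 0.0], [0.06, 0.06, 0.0], [0.07, 0.06, 0.0]]
[[0.08, 0.05, 0.0], [0.08, 0.04, 0.0], [0.08, 0.03, 0.0], [0.09, 0.03, 0.0], [0.09, 0.02, 0.0]]
[[0.09, 0.01, 0.0]]
```

View pics/w4.png

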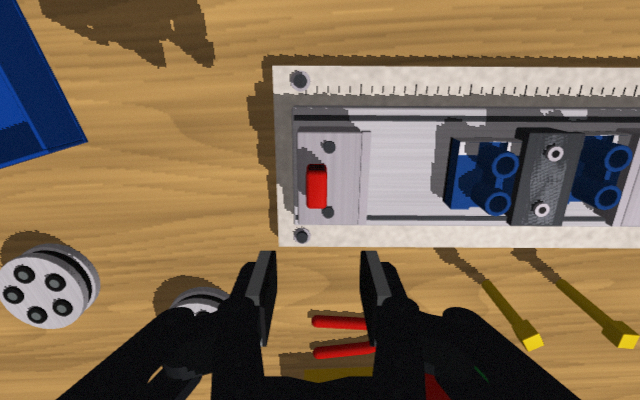

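Housing b is free on its −y side (centre ≈ (482,178)); jaw b is back at (317,187).

Call:
carry_out:
  dp:
    - [0,0.09,0]
    - [0.01,0.09,0]
    - [0.02,0.09,0]
    - [0.03,0.09,0]
    - [0.04,0.08,0]
  delta_rot:
    - [0,0,0.99]
    - [0,0,0.99]
    - [0,0,0.99]
    - [0,0,0.99]
    - [0,0,0.99]
  gripper: [1,1,1,1,1]

```text
time_s: 18.52
tool_pos: [0.5388, -0.0353, 0.2005]
ee_rot: [-0.001, 0.274, 0.962, -0.0]
wrist_force: [0.3, 0.4, -0.5]
opening: 0.0855
finger_force: 0.0
```

Call:
carry_out:
  dp:
    - [0.04,0.08,0]
    - [0.05,0.08,0]
    - [0.06,0.07,0]
    - [0.06,0.06,0]
    - [0.07,0.06,0]
  delta_rot:
    - [0,0,0.99]
    - [0,0,0.99]
    - [0,0,0.99]
    - [0,0,0.99]
    - [0,0,0.99]
  gripper: [1,1,1,1,1]

```text
time_s: 18.93
tool_pos: [0.542, 0.0099, 0.2005]
ee_rot: [-0.001, 0.501, 0.865, -0.0]
wrist_force: [-0.3, -0.4, -0.6]
opening: 0.0855
finger_force: 0.0
```

Call:
carry_out:
  dp:
    - [0.08,0.05,0]
    - [0.08,0.04,0]
    - [0.08,0.03,0]
    - [0.09,0.03,0]
    - [0.09,0.02,0]
  delta_rot:
    - [0,0,0.99]
    - [0,0,0.99]
    - [0,0,0.99]
    - [0,0,0.99]
    - [0,0,0.99]
  gripper: [1,1,1,1,1]

```text
time_s: 19.35
tool_pos: [0.5446, 0.0554, 0.2005]
ee_rot: [-0.001, 0.698, 0.716, -0.001]
wrist_force: [0.6, 0.2, 0.1]
opening: 0.0852
finger_force: 0.0
```

Call:
carry_out:
  dp:
    - [0.09,0.01,0]
    - [0,0,0]
    - [0,0,0]
    - [0,0,0]
    - [0,0,0]
  delta_rot:
    - [0,0,0.99]
    - [0,0,0]
    - [0,0,0]
    - [0,0,0]
    - [0,0,0]
  gripper: [1,1,1,1,1]

```text
time_s: 19.77
tool_pos: [0.5456, 0.0633, 0.2016]
ee_rot: [-0.0, 0.73, 0.683, -0.0]
wrist_force: [-0.2, 0.3, -0.2]
opening: 0.085
finger_force: 0.0
```

```bash
cat >> h.py <<'E'
def housing(s,side,lo=.084,hi=.094):
    C=cloud(s); hsv=cv2.cvtColor(s['frame'],cv2.COLOR_RGB2HSV)
    b=(hsv[...,0]>100)&(hsv[...,0]<128)&(hsv[...,1]>110)
    m=b&(C[...,2]>lo)&(C[...,2]<hi)&(abs(C[...,0]-.55)<.06)&((C[...,1]>.107)==side)&(abs(C[...,1]-.107)<.13)
    P=C[m]
    if len(P)>20: r=cv2.minAreaRect(P[:,:2].astype(np.float32)); print('housing',side,m.sum(),np.median(P,0).round(4),r,'fixture xy',fx([r[0]]).round(4))
E
python3 - <<'E'
from h import *
st(); s=snap('wrist','w5.png'); housing(s,0)
plan([.5465,.0636,.045],np.pi/2-.06,n=5)
E
```

```text
{'time_s': 19.767, 'qpos': [0.116, 0.174, -0.048, 1.349, -0.0, 1.753], 'tool_pos': [0.546, 0.063, 0.202], 'ee_rot': [-0.0, 0.73, 0.683, -0.0], 'wrist_force': [-0.204, 0.299, -0.202], 'opening': 0.085, 'finger_force': 0.0}
housing 0 763 [0.5516 0.065  0.0879] ((0.5465070009231567, 0.06477997452020645), (0.022422058507800102, 0.05243726447224617), 87.86754608154297) fixture xy [[-0.0009 -0.0426]]
yaw now 1.504 rows 5 rot/row [-0.0, 0.0, -0.01]
[[0.0, 0.0, 0.31], [0.0, 0.0, 0.31], [0.0, 0.0, 0.31], [0.0, 0.0, 0.31], [0.0, 0.0, 0.31]]
```

Call:
carry_out:
  dp:
    - [0,0.01,0.3]
    - [0,0,0.3]
    - [0,0,0.3]
    - [0,0,0.3]
    - [0,0,0.3]
  delta_rot:
    - [0,0,0]
    - [0,0,0]
    - [0,0,0]
    - [0,0,0]
    - [0,0,0]
  gripper: [1,1,1,1,1]

```text
time_s: 20.23
tool_pos: [0.5467, 0.0632, 0.0508]
ee_rot: [0.0, 0.731, 0.683, 0.0]
wrist_force: [0.9, 0.1, 0.2]
opening: 0.0854
finger_force: 0.0
```

Call:
carry_out:
  dp:
    - [0,0,0.05]
    - [0,0,0.04]
    - [0,0,0]
    - [0,0,0]
    - [0,0,0]
  delta_rot:
    - [0,0,0]
    - [0,0,0]
    - [0,0,0]
    - [0,0,0]
    - [0,0,0]
  gripper: [1,1,1,1,1]

```text
time_s: 20.65
tool_pos: [0.5483, 0.0638, 0.045]
ee_rot: [0.001, 0.731, 0.683, 0.001]
wrist_force: [-0.3, -0.3, 0.1]
opening: 0.0856
finger_force: 0.0
```

Call:
carry_out:
  dp:
    - [0,0,0]
    - [0,0,0]
    - [0,0,0]
    - [0,0,0]
    - [0,0,0]
  delta_rot:
    - [0,0,0]
    - [0,0,0]
    - [0,0,0]
    - [0,0,0]
    - [0,0,0]
  gripper: [-1,-1,-1,-1,-1]
  grip_force: 40

```text
time_s: 21.07
tool_pos: [0.5473, 0.0638, 0.0443]
ee_rot: [0.001, 0.731, 0.683, 0.001]
wrist_force: [-1.5, 0.2, 5.4]
opening: 0.059
finger_force: 43.0
```

```bash
python3 - <<'E'
from h import *
st(); s=snap('wrist','w6.png')
E
```

```text
{'time_s': 21.067, 'qpos': [0.116, 0.238, -0.321, 1.01, -0.0, 1.755], 'tool_pos': [0.547, 0.064, 0.044], 'ee_rot': [0.001, 0.731, 0.683, 0.001], 'wrist_force': [-1.458, 0.226, 5.366], 'opening': 0.059, 'finger_force': 42.959}
```

View pics/w6.png

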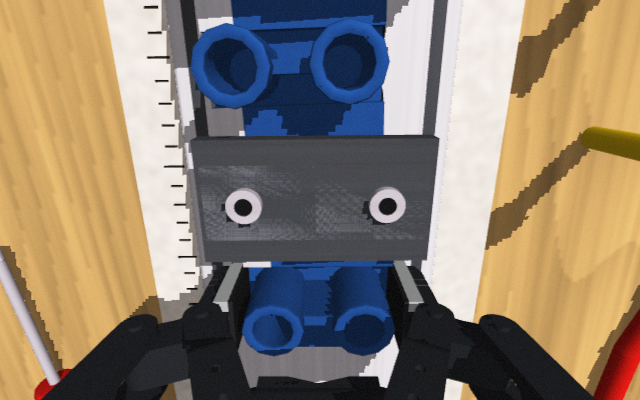

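Fingers hold housing b's flange ends (opening 59 mm), pads at (230,285) and (408,285).

Call:
carry_out:
  dp:
    - [0,0,0]
    - [-0.08,0,0]
    - [-0.1,0,0]
    - [-0.1,0,0]
    - [-0.1,0,0]
  delta_rot:
    - [0,0,0]
    - [0,0,0]
    - [0,0,0]
    - [0,0,0]
    - [0,0,0]
  gripper: [-1,-1,-1,-1,-1]
  grip_force: 60

```text
time_s: 21.53
tool_pos: [0.5455, 0.0266, 0.0445]
ee_rot: [0.0, 0.73, 0.683, 0.002]
wrist_force: [0.3, 5.0, 6.2]
opening: 0.0582
finger_force: 63.4
```

Call:
carry_out:
  dp:
    - [0,0,0]
    - [0,0,-0.03]
    - [0,0,-0.03]
    - [0,0,0]
    - [0,0,0]
  delta_rot:
    - [0,0,0]
    - [0,0,0]
    - [0,0,0]
    - [0,0,0]
    - [0,0,-0.4]
  gripper: [-1,-1,-1,-1,-1]

```text
time_s: 21.95
tool_pos: [0.5441, 0.0258, 0.0489]
ee_rot: [-0.0, 0.717, 0.697, -0.0]
wrist_force: [-0.7, -0.5, -2.2]
opening: 0.0584
finger_force: 64.8
```

Call:
carry_out:
  dp:
    - [0,0,0]
    - [0,0,0]
    - [0,0,0]
    - [0,0,0]
    - [0,0,0]
  delta_rot:
    - [0,0,-1]
    - [0,0,-1]
    - [0,0,-1]
    - [0,0,-1]
    - [0,0,-1]
  gripper: [-1,-1,-1,-1,-1]

```text
time_s: 22.37
tool_pos: [0.5438, 0.0259, 0.0486]
ee_rot: [-0.0, 0.52, 0.854, -0.0]
wrist_force: [-0.6, 0.9, -2.4]
opening: 0.0584
finger_force: 64.8
```

Call:
carry_out:
  dp:
    - [0,0,0]
    - [0,0,0]
    - [0,0,0]
    - [0,0,0]
    - [0,0,0]
  delta_rot:
    - [0,0,-1]
    - [0,0,-1]
    - [0,0,-1]
    - [0,0,-1]
    - [0,0,-1]
  gripper: [-1,-1,-1,-1,-1]

```text
time_s: 22.78
tool_pos: [0.5439, 0.0259, 0.0486]
ee_rot: [-0.0, 0.292, 0.956, -0.0]
wrist_force: [-0.7, -0.6, -2.5]
opening: 0.0579
finger_force: 64.8
```

Call:
carry_out:
  dp:
    - [0,0,0]
    - [0,0,0]
    - [0,0,0]
    - [0,0,0]
    - [0,0,0]
  delta_rot:
    - [0,0,-1]
    - [0,0,-1]
    - [0,0,-1]
    - [0,0,-1]
    - [0,0,-1]
  gripper: [-1,-1,-1,-1,-1]

```text
time_s: 23.2
tool_pos: [0.5438, 0.0259, 0.0486]
ee_rot: [-0.0, 0.047, 0.999, -0.0]
wrist_force: [0.7, 0.0, -1.8]
opening: 0.0579
finger_force: 64.8
```

Call:
carry_out:
  dp:
    - [0,0,0]
    - [0,0,0]
    - [0,0,0]
    - [0,0,0]
    - [0,0,0]
  delta_rot:
    - [0,0,-1]
    - [0,0,-1]
    - [0,0,-1]
    - [0,0,-1]
    - [0,0,-1]
  gripper: [-1,-1,-1,-1,-1]

```text
time_s: 23.62
tool_pos: [0.5439, 0.0259, 0.0486]
ee_rot: [-0.0, -0.202, 0.979, -0.0]
wrist_force: [-0.2, -0.5, -2.3]
opening: 0.0582
finger_force: 64.8
```

Call:
carry_out:
  dp:
    - [0,0,0]
    - [0,0,0]
    - [0,0,0]
    - [0,0,0]
    - [0,0,0]
  delta_rot:
    - [0,0,-1]
    - [0,0,-1]
    - [0,0,-1]
    - [0,0,-1]
    - [0,0,-1]
  gripper: [-1,-1,-1,-1,-1]

```text
time_s: 24.03
tool_pos: [0.5439, 0.0259, 0.0486]
ee_rot: [-0.0, -0.438, 0.899, 0.0]
wrist_force: [-0.3, 0.4, -2.2]
opening: 0.0584
finger_force: 64.8
```

Call:
carry_out:
  dp:
    - [0,0,0]
    - [0,0,0]
    - [0,0,0]
    - [0,0,0]
    - [0,0,0]
  delta_rot:
    - [0,0,-1]
    - [0,0,-1]
    - [0,0,-1]
    - [0,0,-1]
    - [0,0,-1]
  gripper: [-1,-1,-1,-1,-1]

```text
time_s: 24.45
tool_pos: [0.5438, 0.0259, 0.0486]
ee_rot: [-0.0, -0.647, 0.763, 0.0]
wrist_force: [-0.2, 0.3, -1.9]
opening: 0.0583
finger_force: 64.8
```

Call:
carry_out:
  dp:
    - [0,0,0]
    - [0,0,0]
    - [0,0,0]
    - [0,0,0]
    - [0,0,0]
  delta_rot:
    - [0,0,-1]
    - [0,0,0]
    - [0,0,0]
    - [0,0,0]
    - [0,0,0]
  gripper: [-1,-1,-1,-1,-1]

```text
time_s: 24.87
tool_pos: [0.5441, 0.0259, 0.0489]
ee_rot: [-0.0, -0.682, 0.732, 0.0]
wrist_force: [0.3, -0.8, -1.7]
opening: 0.0579
finger_force: 64.8
```

```bash
python3 - <<'E'
from h import *
st(); s=snap('wrist','w7.png'); housing(s,0); findbin()
print(wf([-.001,-.0805]))
plan(list(wf([-.001,-.0805]))+[.0485],1.5*np.pi-.06,n=2)
E
```

```text
{'time_s': 24.867, 'qpos': [0.047, 0.225, -0.327, 1.019, -0.0, -1.452], 'tool_pos': [0.544, 0.026, 0.049], 'ee_rot': [-0.0, -0.682, 0.732, 0.0], 'wrist_force': [0.257, -0.804, -1.737], 'opening': 0.058, 'finger_force': 64.802}
housing 0 5932 [0.5443 0.025  0.0913] ((0.5437986254692078, 0.026394344866275787), (0.02245212532579899, 0.06334293633699417), 86.25977325439453) fixture xy [[-0.0013 -0.081 ]]
bin [ 0.43751603 -0.39162986  0.055     ] ((442.89453125, 231.80496215820312), (48.76472854614258, 39.25776672363281), 74.57783508300781)
[0.5441747  0.02690482]
yaw now -1.641 rows 2 rot/row [0.0, -0.0, -0.05]
[[-0.01, 0.0, 0.0], [-0.01, 0.0, 0.0]]
```

Call:
carry_out:
  dp:
    - [0,0,0.03]
    - [0,0,0.017]
    - [0,0,0]
    - [-0.1,0,0]
    - [-0.1,0,0]
  delta_rot:
    - [0,0,-0.1]
    - [0,0,0]
    - [0,0,0]
    - [0,0,0]
    - [0,0,0]
  gripper: [-1,-1,-1,-1,-1]

```text
time_s: 25.38
tool_pos: [0.5457, 0.0455, 0.0445]
ee_rot: [-0.0, -0.685, 0.728, -0.001]
wrist_force: [-0.8, -2.3, 1.6]
opening: 0.0578
finger_force: 65.2
```

Call:
carry_out:
  dp:
    - [-0.08,0,0]
    - [-0.05,0,0]
    - [-0.03,0,0]
    - [0,0,0]
    - [0,0,0]
  delta_rot:
    - [0,0,0]
    - [0,0,0]
    - [0,0,0]
    - [0,0,0]
    - [0,0,0]
  gripper: [-1,-1,-1,-1,-1]

```text
time_s: 25.8
tool_pos: [0.5467, 0.0628, 0.0446]
ee_rot: [0.001, -0.686, 0.728, 0.0]
wrist_force: [-0.3, 2.0, 3.7]
opening: 0.058
finger_force: 65.5
```

```bash
python3 - <<'E'
from h import *
o=st(); print(fx([o['tool_pos']])); s=snap('wrist'); housing(s,0)
E
```

```text
{'time_s': 25.8, 'qpos': [0.113, 0.237, -0.321, 1.011, 0.002, -1.399], 'tool_pos': [0.547, 0.063, 0.045], 'ee_rot': [0.001, -0.686, 0.728, 0.0], 'wrist_force': [-0.342, 1.96, 3.722], 'opening': 0.058, 'finger_force': 65.472}
[[-0.00062085 -0.04452987]]
housing 0 4201 [0.5421 0.062  0.0879] ((0.5444390773773193, 0.06305643916130066), (0.024300966411828995, 0.08731144666671753), 86.95175170898438) fixture xy [[-0.0029 -0.0444]]
```

Call:
carry_out:
  dp:
    - [0,0,0]
    - [0,0,0]
    - [0,0,0]
    - [0,0,-0.1]
    - [0,0,-0.3]
  delta_rot:
    - [0,0,0]
    - [0,0,0]
    - [0,0,0]
    - [0,0,0]
    - [0,0,0]
  gripper: [1,1,1,1,1]

```text
time_s: 26.27
tool_pos: [0.5433, 0.0612, 0.0808]
ee_rot: [-0.003, -0.686, 0.728, 0.002]
wrist_force: [-0.2, 0.2, -0.6]
opening: 0.0854
finger_force: 0.0
```

Call:
carry_out:
  dp:
    - [0,0,-0.3]
    - [0,0,-0.3]
    - [0,0,-0.3]
    - [0,0,0]
    - [0,0,0]
  delta_rot:
    - [0,0,0]
    - [0,0,0]
    - [0,0,0]
    - [0,0,0]
    - [0,0,0]
  gripper: [-0.1,-0.1,-0.1,-0.1,-0.1]

```text
time_s: 26.68
tool_pos: [0.5475, 0.0617, 0.1768]
ee_rot: [0.002, -0.686, 0.728, -0.001]
wrist_force: [-0.1, -0.5, 0.6]
opening: 0.0385
finger_force: 0.0
```

```bash
python3 - <<'E'
from h import *
st(); s=snap('wrist'); housing(s,0); plan([.5384,-.082,.16],np.pi-.06)
E
```

```text
{'time_s': 26.683, 'qpos': [0.112, 0.176, -0.1, 1.291, 0.0, -1.399], 'tool_pos': [0.548, 0.062, 0.177], 'ee_rot': [0.002, -0.686, 0.728, -0.001], 'wrist_force': [-0.134, -0.516, 0.628], 'opening': 0.039, 'finger_force': 0.0}
housing 0 911 [0.5419 0.063  0.0881] ((0.5469405651092529, 0.06338299810886383), (0.021639524027705193, 0.05291746184229851), 86.90352630615234) fixture xy [[-0.0004 -0.0439]]
yaw now -1.631 rows 16 rot/row [-0.0, 0.0, 0.98]
[[0.09, -0.0, 0.01], [0.09, -0.01, 0.01], [0.09, -0.02, 0.01], [0.09, -0.03, 0.01], [0.08, -0.03, 0.01]]
[[0.08, -0.04, 0.01], [0.07, -0.05, 0.01], [0.07, -0.06, 0.01], [0.06, -0.06, 0.01], [0.06, -0.07, 0.01]]
[[0.05, -0.07, 0.01], [0.04, -0.08, 0.01], [0.03, -0.08, 0.01], [0.03, -0.09, 0.01], [0.02, -0.09, 0.01]]
[[0.01, -0.09, 0.01]]
```

Call:
carry_out:
  dp:
    - [0.09,0,0.01]
    - [0.09,-0.01,0.01]
    - [0.09,-0.02,0.01]
    - [0.09,-0.03,0.01]
    - [0.08,-0.03,0.01]
  delta_rot:
    - [0,0,0.98]
    - [0,0,0.98]
    - [0,0,0.98]
    - [0,0,0.98]
    - [0,0,0.98]
  gripper: [-0.1,-0.1,-0.1,-0.1,-0.1]

```text
time_s: 27.15
tool_pos: [0.5429, 0.0159, 0.1674]
ee_rot: [-0.001, -0.487, 0.874, 0.001]
wrist_force: [0.1, 0.1, 0.6]
opening: 0.0383
finger_force: 0.0
```

Call:
carry_out:
  dp:
    - [0.08,-0.04,0.01]
    - [0.07,-0.05,0.01]
    - [0.07,-0.06,0.01]
    - [0.06,-0.06,0.01]
    - [0.06,-0.07,0.01]
  delta_rot:
    - [0,0,0.98]
    - [0,0,0.98]
    - [0,0,0.98]
    - [0,0,0.98]
    - [0,0,0.98]
  gripper: [-0.1,-0.1,-0.1,-0.1,-0.1]

```text
time_s: 27.57
tool_pos: [0.5403, -0.0283, 0.1624]
ee_rot: [-0.002, -0.26, 0.966, 0.001]
wrist_force: [-1.0, 0.2, -1.1]
opening: 0.0381
finger_force: 0.0
```

Call:
carry_out:
  dp:
    - [0.05,-0.07,0.01]
    - [0.04,-0.08,0.01]
    - [0.03,-0.08,0.01]
    - [0.03,-0.09,0.01]
    - [0.02,-0.09,0.01]
  delta_rot:
    - [0,0,0.98]
    - [0,0,0.98]
    - [0,0,0.98]
    - [0,0,0.98]
    - [0,0,0.98]
  gripper: [-0.1,-0.1,-0.1,-0.1,-0.1]

```text
time_s: 27.98
tool_pos: [0.5375, -0.073, 0.1574]
ee_rot: [-0.002, -0.018, 1.0, 0.0]
wrist_force: [0.0, -0.1, 0.3]
opening: 0.0384
finger_force: 0.0
```

Call:
carry_out:
  dp:
    - [0.01,-0.09,0.01]
    - [0,0,0]
    - [0,0,0]
    - [0,0,0]
    - [0,0,0]
  delta_rot:
    - [0,0,0.98]
    - [0,0,0]
    - [0,0,0]
    - [0,0,0]
    - [0,0,0]
  gripper: [-0.1,-0.1,-0.1,-0.1,-0.1]

```text
time_s: 28.4
tool_pos: [0.5378, -0.0812, 0.1579]
ee_rot: [-0.0, 0.027, 1.0, 0.0]
wrist_force: [0.0, 0.1, 0.6]
opening: 0.0384
finger_force: 0.0
```

```bash
python3 - <<'E'
from h import *
st(); s=snap('wrist'); grips(s); plan([.5384,-.082,.083],np.pi-.06,n=3)
E
```

```text
{'time_s': 28.4, 'qpos': [-0.15, 0.171, -0.147, 1.253, 0.0, -0.095], 'tool_pos': [0.538, -0.081, 0.158], 'ee_rot': [-0.0, 0.027, 1.0, 0.0], 'wrist_force': [0.041, 0.131, 0.649], 'opening': 0.038, 'finger_force': 0.0}
grip [315. 218.] 1133 ((0.5374243855476379, -0.0822349488735199), (0.015114894136786461, 0.02958272024989128), 86.89447021484375)
yaw now 3.087 rows 3 rot/row [0.0, -0.0, 0.02]
[[-0.0, -0.0, 0.25], [-0.0, -0.0, 0.25], [-0.0, -0.0, 0.25]]
```

Call:
carry_out:
  dp:
    - [0,0,0.25]
    - [0,0,0.25]
    - [0,0,0.25]
    - [0,0,0]
    - [0,0,0]
  delta_rot:
    - [0,0,0]
    - [0,0,0]
    - [0,0,0]
    - [0,0,0]
    - [0,0,0]
  gripper: [-0.1,-0.1,-0.1,-0.1,-0.1]

```text
time_s: 28.87
tool_pos: [0.537, -0.0811, 0.0825]
ee_rot: [-0.001, 0.028, 1.0, 0.0]
wrist_force: [0.5, 0.2, 1.0]
opening: 0.0384
finger_force: 0.0
```

Call:
carry_out:
  dp:
    - [0,0,0]
    - [0,0,0]
    - [0,0,0]
    - [0,0,0]
    - [0,0.05,0]
  delta_rot:
    - [0,0,0]
    - [0,0,0]
    - [0,0,0]
    - [0,0,0]
    - [0,0,0]
  gripper: [-1,-1,-1,-1,-1]

```text
time_s: 29.28
tool_pos: [0.5394, -0.078, 0.0854]
ee_rot: [0.002, 0.029, 1.0, -0.001]
wrist_force: [-2.1, -3.6, 6.6]
opening: 0.0148
finger_force: 60.1
```

Call:
carry_out:
  dp:
    - [0,0.13,0]
    - [0,0.13,0]
    - [0,0.13,0]
    - [0,0.13,0]
    - [0,0.13,0]
  delta_rot:
    - [0,0,0]
    - [0,0,0]
    - [0,0,0]
    - [0,0,0]
    - [0,0,0]
  gripper: [-1,-1,-1,-1,-1]

```text
time_s: 29.7
tool_pos: [0.5433, -0.0125, 0.0854]
ee_rot: [0.002, 0.029, 1.0, -0.001]
wrist_force: [-0.7, -5.5, 5.2]
opening: 0.015
finger_force: 59.9
```

Call:
carry_out:
  dp:
    - [0,0.03,0]
    - [0,0.02,0]
    - [0,0.02,0]
    - [0,0,0]
    - [0,0,0]
  delta_rot:
    - [0,0,0]
    - [0,0,0]
    - [0,0,0]
    - [0,0,0]
    - [0,0,0]
  gripper: [-1,-1,-1,-1,-1]

```text
time_s: 30.12
tool_pos: [0.5437, -0.0051, 0.0854]
ee_rot: [0.002, 0.028, 1.0, -0.0]
wrist_force: [-1.2, -1.1, 4.6]
opening: 0.0144
finger_force: 60.0
```

Call:
carry_out:
  dp:
    - [0,0.02,0]
    - [0,0.01,0]
    - [0,0.01,0]
    - [0,0,0]
    - [0,0,0]
  delta_rot:
    - [0,0,0]
    - [0,0,0]
    - [0,0,0]
    - [0,0,0]
    - [0,0,0]
  gripper: [-1,-1,-1,-1,-1]

```text
time_s: 30.53
tool_pos: [0.5439, -0.0015, 0.0854]
ee_rot: [0.002, 0.029, 1.0, -0.001]
wrist_force: [-1.3, -3.3, 6.7]
opening: 0.0146
finger_force: 60.0
```

Call:
carry_out:
  dp:
    - [0,0.01,0]
    - [0,0.01,0]
    - [0,0.01,0]
    - [0,0,0]
    - [0,0,0]
  delta_rot:
    - [0,0,0]
    - [0,0,0]
    - [0,0,0]
    - [0,0,0]
    - [0,0,0]
  gripper: [-1,-1,-1,-1,-1]

```text
time_s: 30.95
tool_pos: [0.544, -0.0004, 0.0854]
ee_rot: [0.002, 0.029, 1.0, -0.003]
wrist_force: [-1.9, -10.8, 6.2]
opening: 0.0147
finger_force: 60.1
```

Call:
carry_out:
  dp:
    - [0,0.01,0]
    - [0,0.01,0]
    - [0,0.01,0]
    - [0,0,0]
    - [0,0,0]
  delta_rot:
    - [0,0,0]
    - [0,0,0]
    - [0,0,0]
    - [0,0,0]
    - [0,0,0]
  gripper: [-1,-1,-1,-1,-1]

```text
time_s: 31.37
tool_pos: [0.544, -0.0003, 0.0854]
ee_rot: [0.002, 0.03, 1.0, -0.006]
wrist_force: [-1.1, -21.7, 7.6]
opening: 0.0143
finger_force: 60.4
```

```bash
python3 - <<'E'
from h import *
st()
E
```

```text
{'time_s': 31.367, 'qpos': [0.006, 0.198, -0.276, 1.093, -0.012, 0.066], 'tool_pos': [0.544, -0.0, 0.085], 'ee_rot': [0.002, 0.03, 1.0, -0.006], 'wrist_force': [-1.089, -21.666, 7.598], 'opening': 0.014, 'finger_force': 60.372}
```

Call:
carry_out:
  dp:
    - [0,-0.02,0]
    - [0,-0.02,0]
    - [0,0,0]
    - [0,0,0]
    - [0,0,0]
  delta_rot:
    - [0,0,0]
    - [0,0,0]
    - [0,0,0]
    - [0,0,0]
    - [0,0,0]
  gripper: [-1,-1,-1,-0.1,-0.1]

```text
time_s: 31.78
tool_pos: [0.5432, 0.0013, 0.084]
ee_rot: [0.001, 0.028, 1.0, 0.0]
wrist_force: [0.2, -0.3, -0.2]
opening: 0.0372
finger_force: 0.0
```

Call:
carry_out:
  dp:
    - [0,0,0]
    - [0,0,-0.3]
    - [0,0,-0.3]
    - [0,0,-0.3]
    - [0,0,0]
  delta_rot:
    - [0,0,0]
    - [0,0,0]
    - [0,0,0]
    - [0,0,0]
    - [0,0,0]
  gripper: [-0.1,-0.1,-0.1,-0.1,-0.1]

```text
time_s: 32.2
tool_pos: [0.5453, 0.0016, 0.1794]
ee_rot: [0.004, 0.028, 1.0, 0.0]
wrist_force: [0.1, 0.1, 0.3]
opening: 0.0384
finger_force: 0.0
```

```bash
python3 - <<'E'
from h import *
st(); s=snap('wrist'); grips(s); housing(s,0); plan([.5545,.2144,.17],np.pi-.06)
E
```

```text
{'time_s': 32.2, 'qpos': [0.003, 0.161, -0.112, 1.289, 0.0, 0.059], 'tool_pos': [0.545, 0.002, 0.179], 'ee_rot': [0.004, 0.028, 1.0, 0.0], 'wrist_force': [0.113, 0.091, 0.297], 'opening': 0.038, 'finger_force': 0.0}
grip [315. 202.] 960 ((0.542452871799469, 0.00035232678055763245), (0.015420030802488327, 0.030045315623283386), 87.1590347290039)
grip [627. 204.] 986 ((0.5553184151649475, 0.212686687707901), (0.029661977663636208, 0.015627795830368996), 4.8332037925720215)
housing 0 937 [0.54   0.0637 0.088 ] ((0.5468153953552246, 0.06362128257751465), (0.021910978481173515, 0.05303191393613815), 86.07969665527344) fixture xy [[-0.0006 -0.0437]]
yaw now 3.085 rows 7 rot/row [0.0, 0.01, 0.01]
[[0.0, 0.3, 0.01], [0.0, 0.3, 0.01], [0.0, 0.3, 0.01], [0.0, 0.3, 0.01], [0.0, 0.3, 0.01]]
[[0.0, 0.3, 0.01], [0.0, 0.3, 0.01]]
```

Call:
carry_out:
  dp:
    - [0,0.3,0.01]
    - [0,0.3,0.01]
    - [0,0.3,0.01]
    - [0,0.3,0.01]
    - [0,0.3,0.01]
  delta_rot:
    - [0,0,0]
    - [0,0,0]
    - [0,0,0]
    - [0,0,0]
    - [0,0,0]
  gripper: [-0.1,-0.1,-0.1,-0.1,-0.1]

```text
time_s: 32.67
tool_pos: [0.5506, 0.1524, 0.167]
ee_rot: [-0.001, 0.028, 1.0, -0.0]
wrist_force: [0.0, 0.5, 0.2]
opening: 0.0386
finger_force: 0.0
```

Call:
carry_out:
  dp:
    - [0,0.3,0.01]
    - [0,0.3,0.01]
    - [0,0,0]
    - [0,0,0]
    - [0,0,0]
  delta_rot:
    - [0,0,0]
    - [0,0,0]
    - [0,0,0]
    - [0,0,0]
    - [0,0,0]
  gripper: [-0.1,-0.1,-0.1,-0.1,-0.1]

```text
time_s: 33.08
tool_pos: [0.554, 0.2107, 0.1652]
ee_rot: [-0.001, 0.028, 1.0, -0.0]
wrist_force: [0.1, -0.2, 0.0]
opening: 0.0382
finger_force: 0.0
```

```bash
python3 - <<'E'
from h import *
st(); s=snap('wrist'); grips(s); housing(s,1); plan([.5545,.2142,.083],np.pi-.06,n=4)
E
```

```text
{'time_s': 33.083, 'qpos': [0.364, 0.262, -0.017, 1.293, -0.0, 0.42], 'tool_pos': [0.554, 0.211, 0.165], 'ee_rot': [-0.001, 0.028, 1.0, -0.0], 'wrist_force': [0.094, -0.22, 0.024], 'opening': 0.038, 'finger_force': 0.0}
grip [325. 216.] 1060 ((0.5554583072662354, 0.21571914851665497), (0.015266342088580132, 0.029583677649497986), 86.598388671875)
grip [  4. 222.] 255 ((0.5451341867446899, 0.008394286036491394), (0.004763735458254814, 0.02636437676846981), 78.71266174316406)
housing 1 1049 [0.5387 0.1516 0.0878] ((0.5455316305160522, 0.1514585018157959), (0.021732866764068604, 0.05330849811434746), 86.69332885742188) fixture xy [[-0.0071  0.0439]]
yaw now 3.084 rows 4 rot/row [-0.0, -0.0, 0.01]
[[-0.0, 0.01, 0.21], [-0.0, 0.01, 0.21], [-0.0, 0.01, 0.21], [-0.0, 0.01, 0.21]]
```

Housing a sits ~7 mm toward the front in fixture x; I'll correct that when replacing it. Now jaw a: descend, grip, slide out ~82 mm.

Call:
carry_out:
  dp:
    - [0,0.01,0.21]
    - [-0.01,0.01,0.21]
    - [0,0.01,0.2]
    - [0,0.01,0.2]
    - [0,0,0]
  delta_rot:
    - [0,0,0]
    - [0,0,0]
    - [0,0,0]
    - [0,0,0]
    - [0,0,0]
  gripper: [-0.1,-0.1,-0.1,-0.1,-0.1]

```text
time_s: 33.55
tool_pos: [0.5536, 0.2126, 0.0802]
ee_rot: [-0.003, 0.029, 1.0, -0.001]
wrist_force: [-0.7, -0.9, 0.3]
opening: 0.0384
finger_force: 0.0
```

Call:
carry_out:
  dp:
    - [0,0,0]
    - [0,0,0]
    - [0,0,0]
    - [0,0,0]
    - [0,0.05,0]
  delta_rot:
    - [0,0,0]
    - [0,0,0]
    - [0,0,0]
    - [0,0,0]
    - [0,0,0]
  gripper: [-0.1,-1,-1,-1,-1]

```text
time_s: 33.97
tool_pos: [0.5571, 0.2188, 0.0862]
ee_rot: [0.001, 0.029, 1.0, -0.001]
wrist_force: [0.4, -4.8, 6.1]
opening: 0.0146
finger_force: 60.4
```

Call:
carry_out:
  dp:
    - [0,0.12,0]
    - [0,0.12,0]
    - [0,0.12,0]
    - [0,0.12,0]
    - [0,0.12,0]
  delta_rot:
    - [0,0,0]
    - [0,0,0]
    - [0,0,0]
    - [0,0,0]
    - [0,0,0]
  gripper: [-1,-1,-1,-1,-1]

```text
time_s: 34.38
tool_pos: [0.5607, 0.2795, 0.0862]
ee_rot: [0.002, 0.029, 1.0, -0.001]
wrist_force: [0.4, -5.2, 6.2]
opening: 0.0147
finger_force: 60.4
```

Call:
carry_out:
  dp:
    - [0,0.1,0]
    - [0,0.05,0]
    - [0,0,0]
    - [0,0,0]
    - [0,0,0]
  delta_rot:
    - [0,0,0]
    - [0,0,0]
    - [0,0,0]
    - [0,0,0]
    - [0,0,0]
  gripper: [-1,-1,-1,-0.1,-0.1]

```text
time_s: 34.8
tool_pos: [0.5606, 0.295, 0.0848]
ee_rot: [0.0, 0.028, 1.0, 0.0]
wrist_force: [0.4, -0.2, -0.3]
opening: 0.037
finger_force: 0.0
```

Call:
carry_out:
  dp:
    - [0,0,0]
    - [0,0,-0.3]
    - [0,0,-0.3]
    - [0,0,-0.3]
    - [0,0,-0.3]
  delta_rot:
    - [0,0,0]
    - [0,0,0]
    - [0,0,0]
    - [0,0,0]
    - [0,0,0]
  gripper: [-0.1,-0.1,-0.1,-0.1,1]

```text
time_s: 35.22
tool_pos: [0.56, 0.2944, 0.2054]
ee_rot: [-0.0, 0.028, 1.0, -0.0]
wrist_force: [1.2, -0.1, 0.4]
opening: 0.0492
finger_force: 0.0
```

```bash
python3 - <<'E'
from h import *
st(); s=snap('wrist'); grips(s); housing(s,1); plan([.5458,.1505,.2],np.pi/2-.06)
E
```

```text
{'time_s': 35.217, 'qpos': [0.484, 0.335, 0.169, 1.405, 0.0, 0.541], 'tool_pos': [0.56, 0.294, 0.205], 'ee_rot': [-0.0, 0.028, 1.0, -0.0], 'wrist_force': [1.158, -0.112, 0.387], 'opening': 0.049, 'finger_force': 0.0}
grip [320. 194.] 787 ((0.5603094100952148, 0.29667896032333374), (0.015150582417845726, 0.03014196828007698), 87.25588989257812)
housing 1 858 [0.5389 0.152  0.0876] ((0.5454250574111938, 0.15153668820858002), (0.021743901073932648, 0.05310659855604172), 88.68852996826172) fixture xy [[-0.0072  0.044 ]]
yaw now 3.085 rows 16 rot/row [0.01, 0.0, 0.98]
[[0.0, -0.09, 0.01], [-0.0, -0.09, 0.01], [-0.01, -0.09, 0.01], [-0.02, -0.09, 0.01], [-0.03, -0.09, 0.01]]
[[-0.04, -0.08, 0.01], [-0.05, -0.08, 0.01], [-0.05, -0.07, 0.01], [-0.06, -0.07, 0.01], [-0.07, -0.06, 0.01]]
[[-0.07, -0.05, 0.01], [-0.08, -0.05, 0.01], [-0.08, -0.04, 0.01], [-0.09, -0.03, 0.01], [-0.09, -0.02, 0.01]]
[[-0.09, -0.01, 0.01]]
```

Call:
carry_out:
  dp:
    - [0,-0.09,0]
    - [0,-0.09,0]
    - [-0.01,-0.09,0]
    - [-0.02,-0.09,0]
    - [-0.03,-0.09,0]
  delta_rot:
    - [0,0,0.98]
    - [0,0,0.98]
    - [0,0,0.98]
    - [0,0,0.98]
    - [0,0,0.98]
  gripper: [1,1,1,1,1]

```text
time_s: 35.68
tool_pos: [0.5546, 0.2488, 0.204]
ee_rot: [-0.0, 0.272, 0.962, -0.0]
wrist_force: [-0.3, -0.5, -0.6]
opening: 0.0857
finger_force: 0.0
```

Call:
carry_out:
  dp:
    - [-0.04,-0.08,0]
    - [-0.05,-0.08,0]
    - [-0.05,-0.07,0]
    - [-0.06,-0.07,0]
    - [-0.07,-0.06,0]
  delta_rot:
    - [0,0,0.98]
    - [0,0,0.98]
    - [0,0,0.98]
    - [0,0,0.98]
    - [0,0,0.98]
  gripper: [1,1,1,1,1]

```text
time_s: 36.1
tool_pos: [0.55, 0.2036, 0.2041]
ee_rot: [-0.0, 0.498, 0.867, -0.0]
wrist_force: [-0.5, -0.7, -0.6]
opening: 0.0851
finger_force: 0.0
```

Call:
carry_out:
  dp:
    - [-0.07,-0.05,0]
    - [-0.08,-0.05,0]
    - [-0.08,-0.04,0]
    - [-0.09,-0.03,0]
    - [-0.09,-0.02,0]
  delta_rot:
    - [0,0,0.98]
    - [0,0,0.98]
    - [0,0,0.98]
    - [0,0,0.98]
    - [0,0,0.98]
  gripper: [1,1,1,1,1]

```text
time_s: 36.52
tool_pos: [0.5455, 0.1581, 0.2041]
ee_rot: [-0.0, 0.693, 0.721, -0.0]
wrist_force: [0.5, -0.7, -0.3]
opening: 0.0854
finger_force: 0.0
```

Call:
carry_out:
  dp:
    - [-0.09,-0.01,0]
    - [0,0,0]
    - [0,0,0]
    - [0,0,0]
    - [0,0,0]
  delta_rot:
    - [0,0,0.98]
    - [0,0,0]
    - [0,0,0]
    - [0,0,0]
    - [0,0,0]
  gripper: [1,1,1,1,1]

```text
time_s: 36.93
tool_pos: [0.5452, 0.1501, 0.2042]
ee_rot: [-0.0, 0.725, 0.688, 0.0]
wrist_force: [-0.3, -0.3, -0.0]
opening: 0.0855
finger_force: 0.0
```

```bash
python3 - <<'E'
from h import *
st(); s=snap('wrist'); housing(s,1)
plan([.5447,.1507,.045],np.pi/2-.06,n=5)
E
```

```text
{'time_s': 36.933, 'qpos': [0.269, 0.204, -0.006, 1.361, 0.0, 1.891], 'tool_pos': [0.545, 0.15, 0.204], 'ee_rot': [-0.0, 0.725, 0.688, 0.0], 'wrist_force': [-0.312, -0.328, -0.05], 'opening': 0.086, 'finger_force': 0.0}
housing 1 750 [0.5513 0.1522 0.0878] ((0.5461357235908508, 0.1517171561717987), (0.02145075798034668, 0.05286591872572899), 87.25279998779297) fixture xy [[-0.0065  0.0442]]
yaw now 1.519 rows 5 rot/row [-0.0, -0.0, 0.02]
[[0.0, -0.0, 0.32], [0.0, -0.0, 0.32], [0.0, -0.0, 0.32], [0.0, -0.0, 0.32], [0.0, -0.0, 0.32]]
```

Call:
carry_out:
  dp:
    - [0,0,0.31]
    - [0,0,0.31]
    - [0,0,0.31]
    - [0,0,0.31]
    - [0,0,0.3]
  delta_rot:
    - [0,0,0.08]
    - [0,0,0]
    - [0,0,0]
    - [0,0,0]
    - [0,0,0]
  gripper: [1,1,1,1,1]

```text
time_s: 37.4
tool_pos: [0.545, 0.1501, 0.0488]
ee_rot: [0.0, 0.728, 0.685, 0.0]
wrist_force: [-0.2, 0.1, 0.3]
opening: 0.0852
finger_force: 0.0
```

Call:
carry_out:
  dp:
    - [0,0,0.04]
    - [0,0,0]
    - [0,0,0]
    - [0,0,0]
    - [0,0,0]
  delta_rot:
    - [0,0,0]
    - [0,0,0]
    - [0,0,0]
    - [0,0,0]
    - [0,0,0]
  gripper: [1,1,1,1,1]

```text
time_s: 37.82
tool_pos: [0.5467, 0.1501, 0.0485]
ee_rot: [0.001, 0.729, 0.685, 0.002]
wrist_force: [-0.1, -0.3, 0.5]
opening: 0.0853
finger_force: 0.0
```

Call:
carry_out:
  dp:
    - [0,0,0]
    - [0,0,0]
    - [0,0,0]
    - [0,0,0]
    - [0,0,0]
  delta_rot:
    - [0,0,0]
    - [0,0,0]
    - [0,0,0]
    - [0,0,0]
    - [0,0,0]
  gripper: [-1,-1,-1,-1,-1]
  grip_force: 60

```text
time_s: 38.23
tool_pos: [0.5458, 0.1499, 0.0478]
ee_rot: [0.0, 0.729, 0.685, 0.001]
wrist_force: [-1.5, 0.5, 6.9]
opening: 0.0577
finger_force: 64.6
```

Call:
carry_out:
  dp:
    - [0,0,0]
    - [0.08,0,0]
    - [0.1,0,0]
    - [0.1,0,0]
    - [0.1,0,0]
  delta_rot:
    - [0,0,0]
    - [0,0,0]
    - [0,0,0]
    - [0,0,0]
    - [0,0,0]
  gripper: [-1,-1,-1,-1,-1]

```text
time_s: 38.65
tool_pos: [0.5485, 0.1866, 0.0479]
ee_rot: [0.002, 0.729, 0.684, 0.0]
wrist_force: [-0.2, -6.7, 6.7]
opening: 0.058
finger_force: 64.5
```

Call:
carry_out:
  dp:
    - [0,0,0]
    - [0,0,-0.03]
    - [0,0,-0.03]
    - [0,0,0]
    - [0,0,0]
  delta_rot:
    - [0,0,0]
    - [0,0,0]
    - [0,0,0]
    - [0,0,0]
    - [0,0,-0.4]
  gripper: [-1,-1,-1,-1,-1]

```text
time_s: 39.07
tool_pos: [0.5474, 0.1874, 0.0523]
ee_rot: [-0.0, 0.715, 0.699, -0.0]
wrist_force: [0.0, 0.1, -1.8]
opening: 0.0579
finger_force: 65.4
```

```bash
python3 - <<'E'
from h import *
o=st(); s=snap('wrist','w8.png'); housing(s,1); print(fx([o['tool_pos']]))
E
```

```text
{'time_s': 39.067, 'qpos': [0.33, 0.283, -0.243, 1.045, -0.0, 1.923], 'tool_pos': [0.547, 0.187, 0.052], 'ee_rot': [-0.0, 0.715, 0.699, -0.0], 'wrist_force': [0.024, 0.129, -1.845], 'opening': 0.058, 'finger_force': 65.416}
housing 1 5547 [0.5476 0.1903 0.0912] ((0.5423990488052368, 0.1891944706439972), (0.07164153456687927, 0.022496148943901062), 0.4881117045879364) fixture xy [[-0.0125  0.0814]]
[[-0.00736735  0.07989418]]
```

View pics/w8.png

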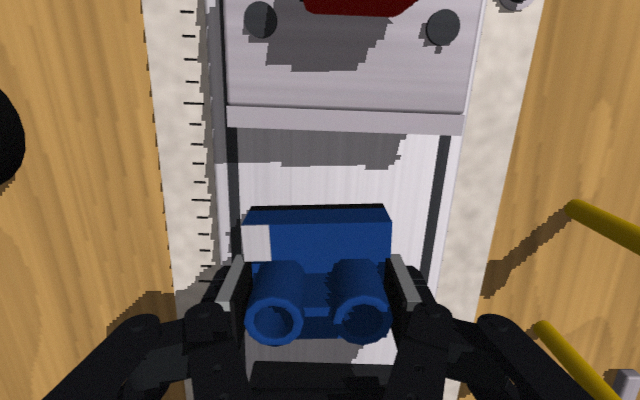

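Housing a is held squarely, lifted a few mm, clear of both jaws (plated end at (256,242) on the robot side). Turn it, also shifting it to the jaws' middle.

Call:
carry_out:
  dp:
    - [0,0,0]
    - [0,0,0]
    - [0,0,0]
    - [0,0,0]
    - [0,0,0]
  delta_rot:
    - [0,0,-1]
    - [0,0,-1]
    - [0,0,-1]
    - [0,0,-1]
    - [0,0,-1]
  gripper: [-1,-1,-1,-1,-1]

```text
time_s: 39.53
tool_pos: [0.5473, 0.1873, 0.052]
ee_rot: [-0.0, 0.518, 0.855, -0.0]
wrist_force: [0.0, 0.2, -1.3]
opening: 0.0577
finger_force: 65.4
```

Call:
carry_out:
  dp:
    - [0,0,0]
    - [0,0,0]
    - [0,0,0]
    - [0,0,0]
    - [0,0,0]
  delta_rot:
    - [0,0,-1]
    - [0,0,-1]
    - [0,0,-1]
    - [0,0,-1]
    - [0,0,-1]
  gripper: [-1,-1,-1,-1,-1]

```text
time_s: 39.95
tool_pos: [0.5473, 0.1873, 0.0519]
ee_rot: [-0.0, 0.29, 0.957, -0.0]
wrist_force: [-0.9, 0.5, -1.3]
opening: 0.0575
finger_force: 65.4
```

Call:
carry_out:
  dp:
    - [0,0,0]
    - [0,0,0]
    - [0,0,0]
    - [0,0,0]
    - [0,0,0]
  delta_rot:
    - [0,0,-1]
    - [0,0,-1]
    - [0,0,-1]
    - [0,0,-1]
    - [0,0,-1]
  gripper: [-1,-1,-1,-1,-1]

```text
time_s: 40.37
tool_pos: [0.5473, 0.1873, 0.052]
ee_rot: [-0.0, 0.044, 0.999, -0.0]
wrist_force: [-0.2, 0.6, -2.1]
opening: 0.0579
finger_force: 65.4
```

Call:
carry_out:
  dp:
    - [0,0,0]
    - [0,0,0]
    - [0,0,0]
    - [0,0,0]
    - [0,0,0]
  delta_rot:
    - [0,0,-1]
    - [0,0,-1]
    - [0,0,-1]
    - [0,0,-1]
    - [0,0,-1]
  gripper: [-1,-1,-1,-1,-1]

```text
time_s: 40.78
tool_pos: [0.5473, 0.1873, 0.052]
ee_rot: [-0.0, -0.204, 0.979, -0.0]
wrist_force: [0.5, 0.7, -1.9]
opening: 0.0578
finger_force: 65.4
```

Call:
carry_out:
  dp:
    - [0,0,0]
    - [0,0,0]
    - [0,0,0]
    - [0,0,0]
    - [0,0,0]
  delta_rot:
    - [0,0,-1]
    - [0,0,-1]
    - [0,0,-1]
    - [0,0,-1]
    - [0,0,-1]
  gripper: [-1,-1,-1,-1,-1]

```text
time_s: 41.2
tool_pos: [0.5473, 0.1873, 0.052]
ee_rot: [-0.0, -0.44, 0.898, 0.0]
wrist_force: [0.3, -0.2, -1.9]
opening: 0.0576
finger_force: 65.4
```

Call:
carry_out:
  dp:
    - [0,0,0]
    - [0,0,0]
    - [0,0,0]
    - [0,0,0]
    - [0,0,0]
  delta_rot:
    - [0,0,-1]
    - [0,0,-1]
    - [0,0,-1]
    - [0,0,-1]
    - [0,0,-1]
  gripper: [-1,-1,-1,-1,-1]

```text
time_s: 41.62
tool_pos: [0.5473, 0.1873, 0.052]
ee_rot: [-0.0, -0.648, 0.761, 0.0]
wrist_force: [-0.6, 0.5, -2.1]
opening: 0.0577
finger_force: 65.4
```

Call:
carry_out:
  dp:
    - [0,0,0]
    - [0,0,0]
    - [0,0,0]
    - [0,0,0]
    - [0,0,0]
  delta_rot:
    - [0,0,-1]
    - [0,0,0]
    - [0,0,0]
    - [0,0,0]
    - [0,0,0]
  gripper: [-1,-1,-1,-1,-1]

```text
time_s: 42.03
tool_pos: [0.5474, 0.1875, 0.0522]
ee_rot: [-0.0, -0.684, 0.73, 0.0]
wrist_force: [-0.2, -0.2, -1.5]
opening: 0.0578
finger_force: 65.4
```

```bash
python3 - <<'E'
from h import *
o=st(); s=snap('wrist'); print(fx([o['tool_pos']])); findbin()
plan(list(wf([0,.0799]))+[.0523],1.5*np.pi-.06,n=2)
E
```

```text
{'time_s': 42.033, 'qpos': [0.33, 0.283, -0.243, 1.045, 0.0, -1.175], 'tool_pos': [0.547, 0.188, 0.052], 'ee_rot': [-0.0, -0.684, 0.73, 0.0], 'wrist_force': [-0.204, -0.219, -1.495], 'opening': 0.058, 'finger_force': 65.412}
[[-0.00736466  0.08000748]]
bin [ 0.43768307 -0.3915922   0.055     ] ((442.8812561035156, 231.75692749023438), (48.864444732666016, 39.25776672363281), 74.57783508300781)
yaw now -1.636 rows 2 rot/row [0.0, -0.0, -0.02]
[[0.0, -0.04, -0.0], [0.0, -0.04, -0.0]]
```

Call:
carry_out:
  dp:
    - [0,-0.04,0]
    - [0,-0.03,0]
    - [0,0,0.03]
    - [0,0,0.017]
    - [0,0,0]
  delta_rot:
    - [0,0,-0.05]
    - [0,0,0]
    - [0,0,0]
    - [0,0,0]
    - [0,0,0]
  gripper: [-1,-1,-1,-1,-1]

```text
time_s: 42.55
tool_pos: [0.555, 0.1872, 0.0479]
ee_rot: [0.0, -0.686, 0.728, -0.0]
wrist_force: [0.1, -0.3, 0.9]
opening: 0.0576
finger_force: 65.8
```

Call:
carry_out:
  dp:
    - [0.1,0,0]
    - [0.1,0,0]
    - [0.08,0,0]
    - [0.05,0,0]
    - [0.02,0,0]
  delta_rot:
    - [0,0,0]
    - [0,0,0]
    - [0,0,0]
    - [0,0,0]
    - [0,0,0]
  gripper: [-1,-1,-1,-1,-1]

```text
time_s: 42.97
tool_pos: [0.5525, 0.1512, 0.0479]
ee_rot: [0.0, -0.686, 0.728, 0.0]
wrist_force: [-0.3, 2.7, 2.6]
opening: 0.0574
finger_force: 65.9
```

```bash
python3 - <<'E'
from h import *
o=st(); print(fx([o['tool_pos']]))
E
```

```text
{'time_s': 42.967, 'qpos': [0.267, 0.275, -0.264, 1.031, 0.0, -1.244], 'tool_pos': [0.553, 0.151, 0.048], 'ee_rot': [0.0, -0.686, 0.728, 0.0], 'wrist_force': [-0.287, 2.653, 2.554], 'opening': 0.057, 'finger_force': 65.86}
[[-0.00011829  0.04409211]]
```

Call:
carry_out:
  dp:
    - [0,0,0]
    - [0,0,0]
    - [0,0,0]
    - [0,0,-0.1]
    - [0,0,-0.3]
  delta_rot:
    - [0,0,0]
    - [0,0,0]
    - [0,0,0]
    - [0,0,0]
    - [0,0,0]
  gripper: [1,1,1,1,1]

```text
time_s: 43.38
tool_pos: [0.5495, 0.1515, 0.084]
ee_rot: [-0.004, -0.686, 0.727, 0.002]
wrist_force: [-0.3, -0.7, 0.5]
opening: 0.0854
finger_force: 0.0
```

Call:
carry_out:
  dp:
    - [0,0,-0.3]
    - [0,0,-0.3]
    - [0,0,-0.3]
    - [0,0,0]
    - [0,0,0]
  delta_rot:
    - [0,0,0]
    - [0,0,0]
    - [0,0,0]
    - [0,0,0]
    - [0,0,0]
  gripper: [-0.1,-0.1,-0.1,-0.1,-0.1]

```text
time_s: 43.8
tool_pos: [0.5537, 0.1527, 0.1802]
ee_rot: [0.002, -0.686, 0.727, -0.001]
wrist_force: [0.6, 0.2, -1.2]
opening: 0.0385
finger_force: 0.0
```

```bash
python3 - <<'E'
from h import *
st(); s=snap('wrist'); housing(s,1); plan([.5598,.2955,.17],np.pi-.06)
E
```

```text
{'time_s': 43.8, 'qpos': [0.269, 0.219, -0.039, 1.308, -0.0, -1.243], 'tool_pos': [0.554, 0.153, 0.18], 'ee_rot': [0.002, -0.686, 0.727, -0.001], 'wrist_force': [0.589, 0.222, -1.196], 'opening': 0.039, 'finger_force': 0.0}
housing 1 888 [0.5471 0.1499 0.0881] ((0.5528529286384583, 0.15072999894618988), (0.021875308826565742, 0.05195575952529907), 88.13681030273438) fixture xy [[0.0002 0.0436]]
yaw now -1.629 rows 16 rot/row [-0.0, 0.0, 0.98]
[[-0.09, 0.0, 0.01], [-0.09, 0.01, 0.01], [-0.09, 0.02, 0.01], [-0.09, 0.03, 0.01], [-0.08, 0.04, 0.01]]
[[-0.08, 0.04, 0.01], [-0.07, 0.05, 0.01], [-0.07, 0.06, 0.01], [-0.06, 0.06, 0.01], [-0.06, 0.07, 0.01]]
[[-0.05, 0.07, 0.01], [-0.04, 0.08, 0.01], [-0.03, 0.08, 0.01], [-0.03, 0.09, 0.01], [-0.02, 0.09, 0.01]]
[[-0.01, 0.09, 0.01]]
```

Call:
carry_out:
  dp:
    - [-0.09,0,0.01]
    - [-0.09,0.01,0.01]
    - [-0.09,0.02,0.01]
    - [-0.09,0.03,0.01]
    - [-0.08,0.04,0.01]
  delta_rot:
    - [0,0,0.98]
    - [0,0,0.98]
    - [0,0,0.98]
    - [0,0,0.98]
    - [0,0,0.98]
  gripper: [-0.1,-0.1,-0.1,-0.1,-0.1]

```text
time_s: 44.27
tool_pos: [0.553, 0.198, 0.1706]
ee_rot: [-0.002, -0.487, 0.873, 0.0]
wrist_force: [0.3, -0.1, -0.3]
opening: 0.0386
finger_force: 0.0
```

Call:
carry_out:
  dp:
    - [-0.08,0.04,0.01]
    - [-0.07,0.05,0.01]
    - [-0.07,0.06,0.01]
    - [-0.06,0.06,0.01]
    - [-0.06,0.07,0.01]
  delta_rot:
    - [0,0,0.98]
    - [0,0,0.98]
    - [0,0,0.98]
    - [0,0,0.98]
    - [0,0,0.98]
  gripper: [-0.1,-0.1,-0.1,-0.1,-0.1]

```text
time_s: 44.68
tool_pos: [0.5555, 0.2423, 0.1656]
ee_rot: [-0.002, -0.261, 0.965, -0.0]
wrist_force: [-0.3, -0.2, 0.9]
opening: 0.0386
finger_force: 0.0
```

Call:
carry_out:
  dp:
    - [-0.05,0.07,0.01]
    - [-0.04,0.08,0.01]
    - [-0.03,0.08,0.01]
    - [-0.03,0.09,0.01]
    - [-0.02,0.09,0.01]
  delta_rot:
    - [0,0,0.98]
    - [0,0,0.98]
    - [0,0,0.98]
    - [0,0,0.98]
    - [0,0,0.98]
  gripper: [-0.1,-0.1,-0.1,-0.1,-0.1]

```text
time_s: 45.1
tool_pos: [0.5582, 0.287, 0.1605]
ee_rot: [-0.002, -0.019, 1.0, -0.001]
wrist_force: [0.5, -0.0, 0.8]
opening: 0.0383
finger_force: 0.0
```

Call:
carry_out:
  dp:
    - [-0.01,0.09,0.01]
    - [0,0,0]
    - [0,0,0]
    - [0,0,0]
    - [0,0,0]
  delta_rot:
    - [0,0,0.98]
    - [0,0,0]
    - [0,0,0]
    - [0,0,0]
    - [0,0,0]
  gripper: [-0.1,-0.1,-0.1,-0.1,-0.1]

```text
time_s: 45.52
tool_pos: [0.5595, 0.2954, 0.1611]
ee_rot: [-0.0, 0.027, 1.0, -0.0]
wrist_force: [-0.3, -0.3, -0.3]
opening: 0.0384
finger_force: 0.0
```

```bash
python3 - <<'E'
from h import *
st(); s=snap('wrist'); grips(s); plan([.5598,.2955,.083],np.pi-.06,n=4)
E
```

```text
{'time_s': 45.517, 'qpos': [0.486, 0.339, 0.077, 1.31, -0.0, 0.54], 'tool_pos': [0.56, 0.295, 0.161], 'ee_rot': [-0.0, 0.027, 1.0, -0.0], 'wrist_force': [-0.319, -0.311, -0.327], 'opening': 0.038, 'finger_force': 0.0}
grip [319. 217.] 1100 ((0.5602113604545593, 0.29657289385795593), (0.015442713163793087, 0.029537076130509377), 87.43485260009766)
yaw now 3.087 rows 4 rot/row [-0.0, -0.0, 0.01]
[[-0.0, 0.0, 0.2], [-0.0, 0.0, 0.2], [-0.0, 0.0, 0.2], [-0.0, 0.0, 0.2]]
```

Call:
carry_out:
  dp:
    - [0,0,0.2]
    - [0,0,0.2]
    - [0,0,0.2]
    - [0,0,0.18]
    - [0,0,0]
  delta_rot:
    - [0,0,0]
    - [0,0,0]
    - [0,0,0]
    - [0,0,0]
    - [0,0,0]
  gripper: [-0.1,-0.1,-0.1,-0.1,-0.1]

```text
time_s: 45.98
tool_pos: [0.5578, 0.2945, 0.0797]
ee_rot: [-0.003, 0.028, 1.0, -0.002]
wrist_force: [-0.3, -0.4, 0.2]
opening: 0.0382
finger_force: 0.0
```

Call:
carry_out:
  dp:
    - [0,0,0]
    - [0,0,0]
    - [0,0,0]
    - [0,0,0]
    - [0,-0.05,0]
  delta_rot:
    - [0,0,0]
    - [0,0,0]
    - [0,0,0]
    - [0,0,0]
    - [0,0,0]
  gripper: [-1,-1,-1,-1,-1]

```text
time_s: 46.4
tool_pos: [0.5601, 0.2926, 0.0849]
ee_rot: [0.001, 0.027, 1.0, 0.002]
wrist_force: [-1.9, 5.6, 2.1]
opening: 0.0146
finger_force: 61.1
```

Call:
carry_out:
  dp:
    - [0,-0.13,0]
    - [0,-0.13,0]
    - [0,-0.13,0]
    - [0,-0.13,0]
    - [0,-0.13,0]
  delta_rot:
    - [0,0,0]
    - [0,0,0]
    - [0,0,0]
    - [0,0,0]
    - [0,0,0]
  gripper: [-1,-1,-1,-1,-1]

```text
time_s: 46.82
tool_pos: [0.5561, 0.2269, 0.0849]
ee_rot: [0.001, 0.027, 1.0, 0.002]
wrist_force: [-1.3, 6.5, 3.1]
opening: 0.0148
finger_force: 61.1
```

Call:
carry_out:
  dp:
    - [0,-0.04,0]
    - [0,-0.02,0]
    - [0,-0.02,0]
    - [0,-0.01,0]
    - [0,0,0]
  delta_rot:
    - [0,0,0]
    - [0,0,0]
    - [0,0,0]
    - [0,0,0]
    - [0,0,0]
  gripper: [-1,-1,-1,-1,-1]

```text
time_s: 47.23
tool_pos: [0.5556, 0.2179, 0.0849]
ee_rot: [0.001, 0.028, 1.0, 0.001]
wrist_force: [-3.2, 3.0, 7.6]
opening: 0.0147
finger_force: 61.7
```

Call:
carry_out:
  dp:
    - [0,-0.01,0]
    - [0,-0.01,0]
    - [0,-0.01,0]
    - [0,0,0]
    - [0,0,0]
  delta_rot:
    - [0,0,0]
    - [0,0,0]
    - [0,0,0]
    - [0,0,0]
    - [0,0,0]
  gripper: [-1,-1,-1,-1,-1]

```text
time_s: 47.65
tool_pos: [0.5554, 0.2153, 0.0849]
ee_rot: [0.001, 0.028, 1.0, 0.001]
wrist_force: [-4.3, 3.7, 6.0]
opening: 0.0151
finger_force: 61.7
```

Call:
carry_out:
  dp:
    - [0,-0.01,0]
    - [0,-0.01,0]
    - [0,-0.01,0]
    - [0,0,0]
    - [0,0,0]
  delta_rot:
    - [0,0,0]
    - [0,0,0]
    - [0,0,0]
    - [0,0,0]
    - [0,0,0]
  gripper: [-1,-1,-1,-1,-1]

```text
time_s: 48.07
tool_pos: [0.5553, 0.2132, 0.0849]
ee_rot: [0.001, 0.027, 1.0, 0.002]
wrist_force: [-3.0, 7.3, 6.2]
opening: 0.0146
finger_force: 61.6
```

Call:
carry_out:
  dp:
    - [0,-0.01,0]
    - [0,-0.01,0]
    - [0,-0.01,0]
    - [0,0,0]
    - [0,0,0]
  delta_rot:
    - [0,0,0]
    - [0,0,0]
    - [0,0,0]
    - [0,0,0]
    - [0,0,0]
  gripper: [-1,-1,-1,-1,-1]

```text
time_s: 48.48
tool_pos: [0.5553, 0.2131, 0.0849]
ee_rot: [0.0, 0.026, 1.0, 0.005]
wrist_force: [-2.9, 17.8, 2.7]
opening: 0.0148
finger_force: 61.4
```

Clamped firmly (17.8 N). Relax, release, rise and look.

Call:
carry_out:
  dp:
    - [0,0.02,0]
    - [0,0.015,0]
    - [0,0,0]
    - [0,0,0]
    - [0,0,0]
  delta_rot:
    - [0,0,0]
    - [0,0,0]
    - [0,0,0]
    - [0,0,0]
    - [0,0,0]
  gripper: [-1,-1,-1,-0.1,-0.1]

```text
time_s: 48.9
tool_pos: [0.5554, 0.2116, 0.0836]
ee_rot: [0.0, 0.028, 1.0, -0.0]
wrist_force: [0.1, -0.1, -0.7]
opening: 0.0375
finger_force: 0.0
```

Call:
carry_out:
  dp:
    - [0,0,0]
    - [0,0,-0.3]
    - [0,0,-0.3]
    - [0,0,-0.3]
    - [0,0,-0.3]
  delta_rot:
    - [0,0,0]
    - [0,0,0]
    - [0,0,0]
    - [0,0,0]
    - [0,0,0]
  gripper: [-0.1,-0.1,-0.1,-0.1,-0.1]

```text
time_s: 49.32
tool_pos: [0.555, 0.2112, 0.2046]
ee_rot: [-0.0, 0.028, 1.0, -0.0]
wrist_force: [0.4, 0.1, 0.2]
opening: 0.0385
finger_force: 0.0
```

Call:
carry_out:
  dp:
    - [0.05,-0.25,-0.15]
    - [0.05,-0.25,-0.15]
    - [0.05,-0.25,-0.15]
    - [0.05,-0.25,-0.15]
    - [0,0,0]
  delta_rot:
    - [0,0,0]
    - [0,0,0]
    - [0,0,0]
    - [0,0,0]
    - [0,0,0]
  gripper: [-0.1,-0.1,-0.1,-0.1,-0.1]

```text
time_s: 49.73
tool_pos: [0.5296, 0.1096, 0.2672]
ee_rot: [0.002, 0.03, 1.0, -0.0]
wrist_force: [0.6, 0.8, 1.2]
opening: 0.0384
finger_force: 0.0
```

```bash
python3 - <<'E'
from h import *
st(); s=snap('wrist','w9.png'); grips(s); housing(s,0); housing(s,1); findbin()
t=snap('top'); C=cloud(t); f=t['frame']; m=(f.min(2)>130)&(abs(C[...,0]-.437)<.09)&(abs(C[...,1]+.39)<.08); P=C[m]; print('pins',m.sum(),P.min(0).round(3),P.max(0).round(3))
E
```

```text
{'time_s': 49.733, 'qpos': [0.205, 0.156, 0.074, 1.484, -0.002, 0.264], 'tool_pos': [0.53, 0.11, 0.267], 'ee_rot': [0.002, 0.03, 1.0, -0.0], 'wrist_force': [0.556, 0.758, 1.177], 'opening': 0.038, 'finger_force': 0.0}
grip [202. 192.] 541 ((0.5426620244979858, 0.0007836539298295975), (0.015503551810979843, 0.029951229691505432), 86.79061889648438)
grip [429. 192.] 536 ((0.5548396110534668, 0.21321219205856323), (0.015817735344171524, 0.028619499877095222), 87.19463348388672)
housing 0 476 [0.5395 0.0645 0.0879] ((0.5468003153800964, 0.06474671512842178), (0.021286655217409134, 0.05331716686487198), 88.70621490478516) fixture xy [[-0.0006 -0.0426]]
housing 1 488 [0.5451 0.1498 0.0879] ((0.5520058274269104, 0.1495000422000885), (0.021231526508927345, 0.05310698226094246), 86.49408721923828) fixture xy [[-0.0005  0.0423]]
bin [ 0.43768307 -0.3915922   0.055     ] ((442.8812561035156, 231.75692749023438), (48.864444732666016, 39.25776672363281), 74.57783508300781)
pins 248 [ 0.35  -0.469 -0.007] [ 0.526 -0.312  0.062]
```

View pics/w9.png

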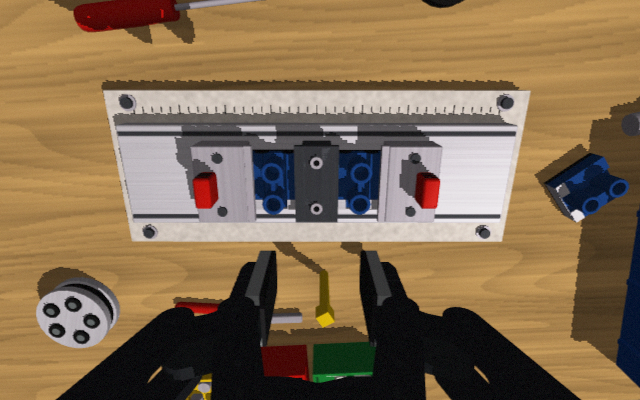

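Both housings sit tight against the centre jaw, at (272,185) and (359,185). The grips are 213 mm apart, so both jaws are closed, and the bin hasn't moved. Handing in.

Call:
carry_out:
  dp:
    - [0,0,0]
    - [0,0,0]
    - [0,0,0]
    - [0,0,0]
    - [0,0,0]
  delta_rot:
    - [0,0,0]
    - [0,0,0]
    - [0,0,0]
    - [0,0,0]
    - [0,0,0]
  gripper: [-0.1,-0.1,-0.1,-0.1,-0.1]

```text
time_s: 50.3
tool_pos: [0.5295, 0.1133, 0.2631]
ee_rot: [-0.0, 0.028, 1.0, -0.0]
wrist_force: [0.2, 0.4, 0.9]
opening: 0.0381
finger_force: 0.0
```

```bash
python3 -c "
from cell import sign_off
print(sign_off())"
```

```text
the job is handed in; nothing more can be done
None
```

The job is handed in at about 50 s of the 210 s: both pins present are in the blue bin, both housings are turned with their open ends to the front, and both jaws are clamped; sign-off returned no verdict.

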